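Free the stuck adapter, clamp the returned battery packs in the test jig and run the test

TASK

The red short-pack adapter is stuck in an end bay of the three-bay test jig: knock it out sideways, towards the middle of the jig, with the white nylon block and keep your fingers off it until it is clear of its keeper; lift it out into the blue tray and lay the block back in the middle of its black mat. Then clamp every returned blue battery pack in a bay of its own, brass contact end against the fixed jaw, keeping hold of each pack until the sprung jaw has closed on it, because nothing else carries it. When all packs are clamped press the green test button fully down and let go; leave the other things on the counter where they are.

Things in the scene. Friction and masses are not known exactly. Their poses are not given: they have to be found in the camera images.
- jig: Fixed grey test jig. Origin: under its 15 mm base plate (x -110 to 80, y -140 to 140 mm); z up, x from sprung jaws (robot side) to fixed jaws, y left. Bays at y = -80, 0, 80 mm. Fixed jaw: face at x = 45, 26 wide, top z = 59 mm. Black spring housing: x -103 to -67, z to 73 mm. Keeper lip on each bay's floor: x -1 to 17, y +-12 mm about the bay, top z = 32 mm.
- pin1 (a point): Point on the right-hand bay's fixed jaw face (jig x = 45, y = -80, z = 55 mm) that the centre of a clamped pack's contact end touches; axes as the jig's. A clamped pack lies level from here along -x, 40 mm above the base plate; nothing below carries it.
- pin2 (a point): The same in the middle bay.
- pin3 (a point): The same in the left-hand bay.
- jaw1 (a joint): Travel (m) of the right-hand bay's sprung jaw, an upright plate 30 wide, 8 thick, z 20 to 80 mm, red top edge. 0 = at rest, face at jig x = -27 mm (72 mm from the fixed jaw); grows as pushed back along jig -x, up to 0.022; spring 7 N at rest, 13 N fully back. 0.008 with a pack clamped. Load: push it back with the tail of a pack held above the fixed jaw, lower, ease forward.
- jaw2 (a joint): The same for the middle bay.
- jaw3 (a joint): The same for the left-hand bay.
- adapter: Red adapter, 24 (x) x 40 (y) x 70 mm high, 120 g, white top; foot lugs 10 high, 24 long in y, 10 mm out to +-x. Origin: underside centre; axes start as the jig's, at jig (31, -80, 15) mm. The lugs are under a lip and the fixed jaw, pinched by a leaf spring: 10 to 15 N along jig +y moves it over the first 16 mm; after 26 mm it lifts out; there is room for 45 mm.
- block: Loose white nylon block 28 (x) x 80 (y) x 30 mm high, 90 g. Origin: centre of underside. Starts lying on the mat. Push the adapter with one end of it, its underside 35 mm or more above the counter so that it passes over the keeper lip.
- mat: Fixed black rubber mat 120 (x) x 140 (y) x 3 mm. Origin: underside centre.
- tray: Fixed open blue tray, outside 120 (x) x 140 (y) x 25 mm, walls and floor 3 mm. Origin: underside centre.
- pack1: Loose blue battery pack, a bar 80 (x) x 28 (y) x 24 mm high with a grey band near the tail, 110 g. Origin: centre of underside; x points to the brass-coloured contact end. Starts flat on the counter. May be absent.
- pack2: Loose blue battery pack, a bar 80 (x) x 28 (y) x 24 mm high with a grey band near the tail, 110 g. Origin: centre of underside; x points to the brass-coloured contact end. Starts flat on the counter. May be absent.
- pack3: Loose blue battery pack, a bar 80 (x) x 28 (y) x 24 mm high with a grey band near the tail, 110 g. Origin: centre of underside; x points to the brass-coloured contact end. Starts flat on the counter. May be absent.
- pack1_contact (a point): Centre of pack1's brass contact end face (x = +40, z = 12 mm in the pack's frame).
- pack2_contact (a point): Centre of pack2's brass contact end face (x = +40, z = 12 mm in the pack's frame).
- pack3_contact (a point): Centre of pack3's brass contact end face (x = +40, z = 12 mm in the pack's frame).
- test_button (a joint): Travel in m of the round green button (40 mm across) on the grey test box: 0 = up, 0.006 = fully down; spring, 2 N at first, 6 N fully down.
- test_button_top (a point): Centre of the top face of the green button, 68 mm above the counter when up; it is pressed straight down.
- speaker: Bystander: silver wireless speaker, upright cylinder 72 mm across, 90 mm high; origin under its centre.
- timer: Bystander: yellow kitchen timer, 60 mm across, 38 mm high; origin under its centre.
- plug: Bystander: white smart plug 52 x 52 x 31 mm; origin under its centre.
- flashlight: Bystander: black flashlight lying along its y, 135 mm long, 35 mm thick at the head; origin on the counter below it.
- scanner: Bystander: black and grey hand scanner lying down, about 180 x 55 x 45 mm; origin underneath.

How it is judged:
By the outcome, as a careful person would: the job done as asked, in the order asked, and still so for the second after the job is handed in, with the robot touching nothing.
Of pack1, pack2, pack3 only 2 to 3 are there at a start; the rules pass over those that are not, and their reading is None.
At some moment in a run one of pack1, pack2, pack3, block may be knocked a few centimetres aside while the robot is not near it.
It also fails if it takes over 208 s, if anything falls off the work surface, if the arm or the gripper's body presses on something with over 40 N, if the wrist force passes 120 N, or if a joint passes its speed limit or range.

ROBOT

A 7-joint arm with a two-finger parallel gripper is mounted at the origin on the work surface. World frame = base frame: x ahead of the robot, y to its left, z up, the work surface at z = 0. Lengths are in m, angles in rad, forces in N, time in s.
With the tool pointing down it reaches from about 0.4 to 0.85 m from the base axis. Payload 4.5 kg.
Tool frame: the origin (TCP) lies at the very end of the fingers, on their centre line; the grasp point (between the pads) lies 19 mm behind it (r.grip_depth is the z of the grasp point in the tool frame, in m); z points along the fingers, y is the line along which they close (so a half turn about z gives the same grasp; the last joint's range is limited). The gripper opens to 88 mm and grips with 3 to 60 N. Pads are 18 mm wide; open, the fingers measure 123 mm over their backs; the gripper's body (75 mm by 187 mm) begins 45 mm behind the grasp point.
Start: joints at [-1.252, 0.689, -0.195, 1.565, 0.157, 0.902, -0.215], TCP at [0.176, 0.6, 0.239] pointing down, gripper open.
Joint ranges: [-3.01, 3.01], [-0.46, 2.08], [-1.47, 1.51], [0.13, 2.56], [-1, 4.14], [0.04, 2.09], [-2.66, 2.66]. Speed limits (rad/s): [2.57, 2.57, 3.14, 3.14, 3.14, 3.14, 3.14].

INTERFACE

Orientations are given as a unit quaternion [x, y, z, w].
In Python, from plant import r, vision, probe_bus gives the robot as it stands (r), with the cameras (vision) and the readings (probe_bus).
- The arm moves only by the shell command python3 steer.py 'ROWS' [FORCE]. ROWS is a JSON list of rows, 1 to 10 of them, each of 7 numbers: the opening from 0.0 (shut) to 1.0 (fully open), then dx, dy, dz in m, then a rotation vector rx, ry, rz in rad; each row is the pose to reach, as a shift and turn from the pose commanded when the command began, along the tool's axes at that moment; what a row does not reach only later rows make up. A row lasts 1/10 s, in which the tool goes at most 0.05 m and 0.15 rad, less where a joint would pass 70% of its speed; a pose out of reach is approached as far as the arm can. The fingers move at their own pace and stop on an object; FORCE is the grip in N (left out, the last holds). Time passes only in rows, so rows that do not move let the fingers close. It prints the time, the measured TCP pose, the force, the opening and the grip force at its end.
- probe_bus.get_state(): the state, without advancing time (a new reading comes with each control period).
- vision.snapshot(name): name is "scene" or "top"; returns the picture (420x560x3 uint8, red, green, blue); there is no depth.
- vision.camera_params(name): a dict with "fx", "fy", "cx", "cy" (pixels), "rvec" (rotation vector, rad) and "tvec" (3), from world to camera coordinates, as OpenCV has them. Camera axes: x right, y down, z forward; pixel columns grow to the right and rows downward; lengths in m; the calibration is good to about 2 mm. A picture is of the moment at which its call begins. camera_params takes no time and is no camera call.
- r.finish_job(): hands the job in; it is judged then, once.
The state is a dict: "clock": time; "q": joint angles; "qd": joint speeds; "joint_torque": joint torques, N m; "tool_pos": TCP position; "eef_rot": TCP orientation; "contact_force": force on the tool from outside, world axes, zero at the start; "moment": the same for the moment, N m; "opening": opening from 0.0 (shut) to 1.0 (fully open); "finger_force": force on a finger pad.
Only numpy, scipy, OpenCV 4.12 (cv2) and the standard library are available. Lean on these libraries where they do the work, as an engineer would, in place of code of your own. Each camera call takes 0.05 s, during which the arm holds its last target. There are 200 camera calls.

## Working session

There is one attempt and no reset: what is moved stays moved. The work goes in short steps, Python scripts to look and compute and a shell command to move; the robot and the scene stay as the last step left them, time stands still between calls to the robot, and variables do not carry over. Pictures are saved under pics/ and viewed, at most 14 in all, crops included, and the job is handed in when it is done.

```bash
ls; mkdir -p pics; python3 - <<'E'
from plant import r, vision, probe_bus
import cv2
for n in("scene","top"):
    cv2.imwrite(f"pics/{n}0.png",vision.snapshot(n)[:,:,::-1]); print(n,vision.camera_params(n))
s=probe_bus.get_state();print(s['clock'],s['tool_pos'],s['eef_rot'],s['opening'],r.grip_depth)
E
```

```text
pics
plant.py
steer.py
scene {'fx': 471.2340705155259, 'fy': 471.2340705155259, 'cx': 284.2329606176552, 'cy': 206.0898662609453, 'rvec': array([ 1.66849883,  1.64016844, -0.82020055]), 'tvec': array([-0.03481895, -0.28072517,  1.5716458 ])}
top {'fx': 403.72502580362254, 'fy': 403.72502580362254, 'cx': 272.86259291202947, 'cy': 211.32632458410586, 'rvec': array([ 2.16001015, -2.13710169,  0.10098676]), 'tvec': array([0.0244754 , 0.56881705, 1.05345888])}
0.1 [0.17548722 0.59924969 0.2379857 ] [ 1.41899241e-01  9.89880740e-01 -8.50029546e-04 -5.33265556e-05] 0.9991437888125431 -0.0187
```

View pics/top0.png

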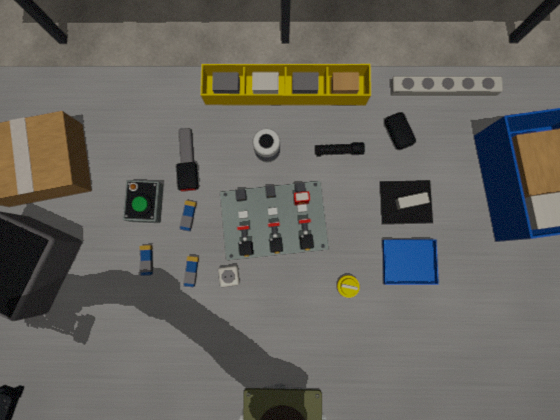

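View pics/scene0.png

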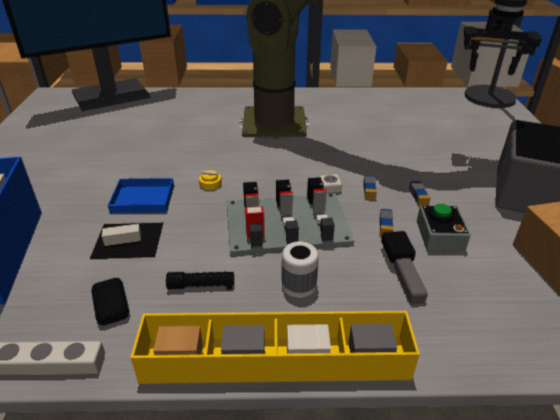

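Top view shows the jig around (272,220), block (413,200), mat (406,202), tray (410,261), packs at (188,214), (146,259), (191,270), button (139,204). I'll enlarge it.

```bash
python3 - <<'E'
import cv2
im=cv2.imread("pics/top0.png")
c=im[172:292,120:240]; c=cv2.resize(c,None,fx=5,fy=5,interpolation=cv2.INTER_CUBIC); cv2.imwrite("pics/c1.png",cv2.convertScaleAbs(c,alpha=1.6))
c=im[170:290,215:375]; c=cv2.resize(c,None,fx=5,fy=5,interpolation=cv2.INTER_CUBIC); cv2.imwrite("pics/c2.png",cv2.convertScaleAbs(c,alpha=1.6))
c=im[170:290,370:450]; c=cv2.resize(c,None,fx=5,fy=5,interpolation=cv2.INTER_CUBIC); cv2.imwrite("pics/c3.png",cv2.convertScaleAbs(c,alpha=1.6))
E
```

```text
(no output)
```

View pics/c1.png

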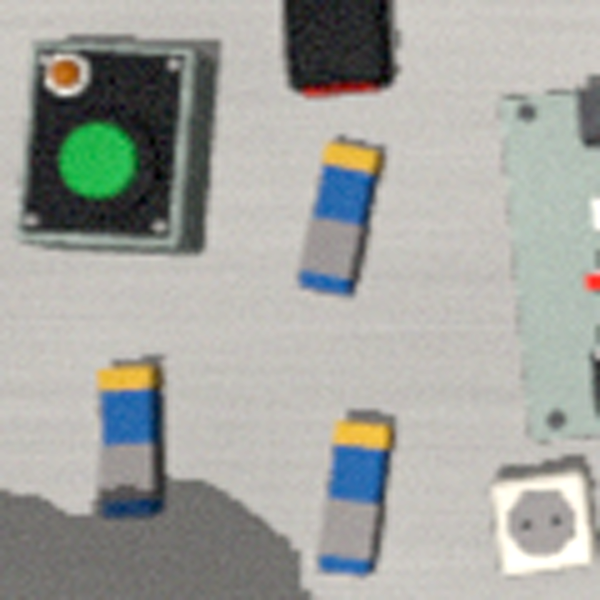

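View pics/c2.png

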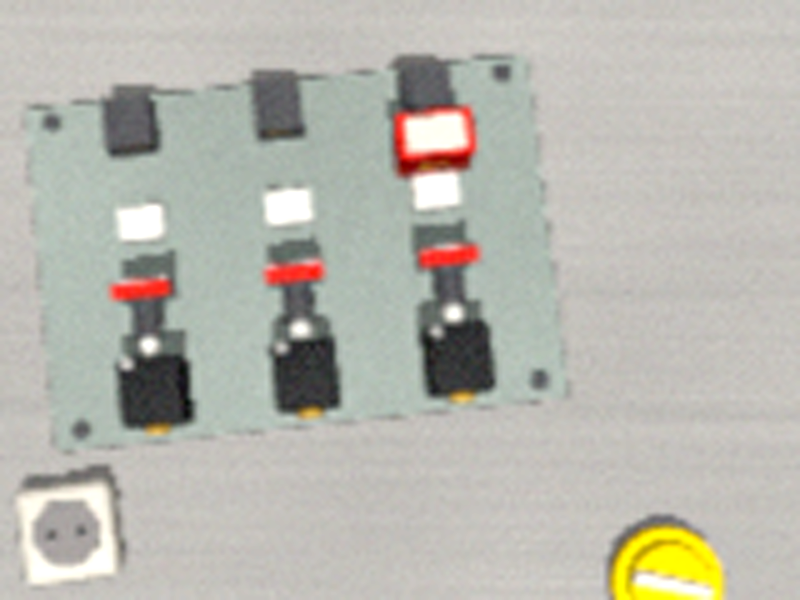

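View pics/c3.png

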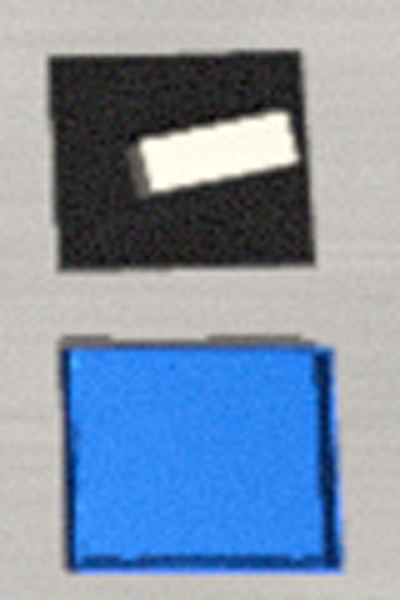

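c1/c2/c3 show packs A (342,217), B (130,440), C (355,497), the jig corners and red jaw tops, the block and the mat. Next step is to fit known shapes to these corners.

```bash
cat > h.py <<'E'
import numpy as np, cv2, sys
from scipy.optimize import least_squares
from scipy.spatial.transform import Rotation as R
from plant import r, vision, probe_bus
def proj(P,cam):
    c=vision.camera_params(cam);K=np.array([[c['fx'],0,c['cx']],[0,c['fy'],c['cy']],[0,0,1]])
    return cv2.projectPoints(np.array(P,float),c['rvec'],c['tvec'],K,None)[0][:,0]
def fit(local,px,cam,x0):
    """pose (x,y,yaw) of flat object; local points incl. z"""
    L=np.array(local,float);px=np.array(px,float)
    def f(p):
        c,s=np.cos(p[2]),np.sin(p[2])
        W=np.c_[p[0]+c*L[:,0]-s*L[:,1],p[1]+s*L[:,0]+c*L[:,1],L[:,2]]
        return (proj(W,cam)-px).ravel()
    o=least_squares(f,x0,loss='soft_l1');return o.x,np.abs(o.fun).round(1)
def ray(uv,cam,z):
    c=vision.camera_params(cam);M=R.from_rotvec(c['rvec']).as_matrix();o=-M.T@c['tvec']
    d=M.T@np.array([(uv[0]-c['cx'])/c['fx'],(uv[1]-c['cy'])/c['fy'],1]);return o+d*(z-o[2])/d[2]
def crop(pts,off,s=5): return [((x+.5)/s-.5+off[0],(y+.5)/s-.5+off[1]) for x,y in pts]
def goto(x,y,z,yaw):
    """tool-frame delta to TCP pose, pointing down; yaw = world direction of tool x axis"""
    s=probe_bus.get_state();Rc=R.from_quat(s['eef_rot']);c,q=np.cos(yaw),np.sin(yaw)
    T=R.from_matrix(np.array([[c,q,0],[q,-c,0],[0,0,-1]]))
    print('d',np.round(Rc.inv().apply(np.array([x,y,z])-s['tool_pos']),4),'rv',np.round((Rc.inv()*T).as_rotvec(),3))
def st():
    s=probe_bus.get_state();m=R.from_quat(s['eef_rot']).as_matrix()
    print('t',s['clock'],'pos',np.round(s['tool_pos'],4),'yaw',np.arctan2(m[1,0],m[0,0]).round(3),'F',np.round(s['contact_force'],1),'op',round(s['opening'],3),'ff',s['finger_force'],'q',np.round(s['q'],2))
E
python3 - <<'E'
from h import *
c=vision.camera_params('top');M=R.from_rotvec(c['rvec']).as_matrix();print('cam',-M.T@c['tvec'])
J=[(.08,.14,.015),(.08,-.14,.015),(-.11,-.14,.015),(-.11,.14,.015),(-.031,.08,.08),(-.031,0,.08),(-.031,-.08,.08),(.031,-.08,.085)]
print('jig',fit(J,crop([(27,108),(525,55),(568,393),(58,452),(141,290),(294,272),(450,256),(436,132)],(215,170)),'top',[.6,0,0]))
def rect(a,b,z): return [(a/2,b/2,z),(a/2,-b/2,z),(-a/2,-b/2,z),(-a/2,b/2,z)]
for n,p in dict(A=[(331,142),(383,150),(352,293),(302,285)],B=[(99,368),(160,364),(160,512),(103,514)],C=[(337,421),(393,424),(368,572),(320,570)]).items():
    print(n,fit(rect(.08,.028,.024),crop(p,(120,172)),'top',[.6,.2,0]))
print('block',fit(rect(.028,.08,.033),crop([(142,141),(288,110),(299,160),(150,194)],(370,170)),'top',[.6,-.3,0]))
print('mat',fit(rect(.12,.14,.003),crop([(50,57),(300,52),(315,265),(60,269)],(370,170)),'top',[.6,-.3,0]))
print('tray',fit(rect(.12,.14,.025),crop([(65,347),(332,347),(342,570),(70,570)],(370,170)),'top',[.5,-.3,0]))
print('btn',ray(crop([(97,160)],(120,172))[0],'top',.068))
st()
E
```

```text
cam [0.43997016 0.00301454 1.11370762]
jig (array([0.56189806, 0.03096647, 0.12033057]), array([0.6, 0.4, 0.5, 0.3, 0.5, 0.9, 0.3, 0.3, 0.2, 0.5, 0.1, 0.3, 0.1,
       0.5, 0. , 0.2]))
A (array([ 0.5573788 ,  0.26238233, -0.16760249]), array([0.2, 0.1, 0.3, 0. , 0. , 0.1, 0. , 0.1]))
B (array([0.43569779, 0.37283038, 0.06527896]), array([0.9, 0.3, 1. , 0.1, 0.5, 0.1, 0.6, 0.3]))
C (array([ 0.40662982,  0.2500597 , -0.09701873]), array([0.3, 0.4, 0.6, 0.2, 0.5, 0.5, 0.2, 0.3]))
block (array([ 0.60318385, -0.34667365,  0.21949852]), array([0.3, 0.1, 0.4, 0.1, 0.1, 0.2, 0.7, 0.4]))
mat (array([ 0.60259766, -0.33501831,  0.02871932]), array([0.4, 0.3, 0.4, 0.3, 0.2, 0.2, 0.3, 0.4]))
tray (array([ 0.43972982, -0.33513764,  0.00865135]), array([0.2, 0.5, 0.4, 0.4, 0.4, 0.6, 0.5, 0.3]))
btn [0.58174612 0.3829373  0.068     ]
t 0.1 pos [0.1755 0.5992 0.238 ] yaw 2.857 F [0.1 0.4 0.6] op 0.999 ff 0.0 q [-1.25  0.69 -0.19  1.57  0.16  0.9  -0.22]
```

```bash
cat >> h.py <<'E'
def mat(yaw):
    c,q=np.cos(yaw),np.sin(yaw);return R.from_matrix(np.array([[c,q,0],[q,-c,0],[0,0,-1]]))
def plan(*cmds):
    """each cmd: list of (x,y,z,yaw); prints deltas from the pose at that command's start"""
    s=probe_bus.get_state();p=np.array(s['tool_pos']);Rc=R.from_quat(s['eef_rot'])
    for cmd in cmds:
        print('--')
        for w in cmd: print(np.round(Rc.inv().apply(np.array(w[:3])-p),4),np.round((Rc.inv()*mat(w[3])).as_rotvec(),3))
        p=np.array(w[:3]);Rc=mat(w[3])
def off(pose,lx,ly):
    c,s=np.cos(pose[2]),np.sin(pose[2]);return pose[0]+c*lx-s*ly,pose[1]+s*lx+c*ly
JIG=(.5619,.0310,.1203)
E
python3 - <<'E'
from h import *
B=(.6032,-.3467,.2195); x,y=off(B,0,-.015); print(x,y); w=B[2]+np.pi/2
plan([(.5,.3,.25,2.3)],[(.6,-.1,.25,2.0)],[(x,y,.16,w)],[(x,y,.03,w),(x,y,.007,w)])
E
```

```text
0.6064661247064674 -0.3613400966322563
--
[-0.3955 -0.1961 -0.0116] [-0.002  0.001  0.557]
--
[-0.3649 -0.1919  0.    ] [0.  0.  0.3]
--
[-0.2403 -0.1029  0.09  ] [0.   0.   0.21]
--
[0.   0.   0.13] [0. 0. 0.]
[0.    0.    0.153] [0. 0. 0.]
```

```bash
W='[1,-0.3955,-0.1961,-0.0116,-0.002,0.001,0.557]'
python3 steer.py '[[1,-0.3955,-0.1961,-0.0116,-0.002,0.001,0.557],[1,-0.3955,-0.1961,-0.0116,-0.002,0.001,0.557],[1,-0.3955,-0.1961,-0.0116,-0.002,0.001,0.557],[1,-0.3955,-0.1961,-0.0116,-0.002,0.001,0.557],[1,-0.3955,-0.1961,-0.0116,-0.002,0.001,0.557],[1,-0.3955,-0.1961,-0.0116,-0.002,0.001,0.557],[1,-0.3955,-0.1961,-0.0116,-0.002,0.001,0.557],[1,-0.3955,-0.1961,-0.0116,-0.002,0.001,0.557],[1,-0.3955,-0.1961,-0.0116,-0.002,0.001,0.557],[1,-0.3955,-0.1961,-0.0116,-0.002,0.001,0.557]]'
python3 -c "
from h import *
st(); x,y=.6065,-.3613;w=.2195+np.pi/2
plan([(.6,-.1,.25,2.0)],[(x,y,.16,w)])"
```

```text
clock: 1.1
tool_pos: [0.5056, 0.2932, 0.25]
eef_rot: [0.414, 0.91, -0.0, 0.002]
contact_force: [-0.3, -0.3, -0.3]
opening: 0.999
finger_force: 0.0
t 1.1 pos [0.5056 0.2932 0.25  ] yaw 2.288 F [-0.3 -0.3 -0.3] op 0.999 ff 0.0 q [-0.56  0.62 -0.08  1.68  0.07  0.84  0.05]
--
[-0.3584 -0.1873  0.0013] [0.002 0.004 0.288]
--
[-0.2403 -0.1028  0.09  ] [0.   0.   0.21]
```

```bash

python3 steer.py '[[1,-0.36,-0.19,0,0,0,0.29],[1,-0.36,-0.19,0,0,0,0.29],[1,-0.36,-0.19,0,0,0,0.29],[1,-0.36,-0.19,0,0,0,0.29],[1,-0.36,-0.19,0,0,0,0.29],[1,-0.36,-0.19,0,0,0,0.29],[1,-0.36,-0.19,0,0,0,0.29],[1,-0.36,-0.19,0,0,0,0.29],[1,-0.36,-0.19,0,0,0,0.29]]'  >/dev/null
python3 steer.py '[[1,-0.24,-0.103,0.09,0,0,0.21],[1,-0.24,-0.103,0.09,0,0,0.21],[1,-0.24,-0.103,0.09,0,0,0.21],[1,-0.24,-0.103,0.09,0,0,0.21],[1,-0.24,-0.103,0.09,0,0,0.21],[1,-0.24,-0.103,0.09,0,0,0.21],[1,-0.24,-0.103,0.09,0,0,0.21],[1,-0.24,-0.103,0.09,0,0,0.21]]' >/dev/null
python3 -c "
from h import *
st(); x,y=.6065,-.3613;w=.2195+np.pi/2
plan([(x,y,.03,w),(x,y,.007,w)])
I=vision.snapshot('top')
cv2.imwrite('pics/t1.png',cv2.resize(I[140:300,330:490],None,fx=3,fy=3)[:,:,::-1])"
```

```text
t 2.8 pos [ 0.6071 -0.3538  0.1581] yaw 1.8 F [0.5 1.  0.7] op 0.999 ff 0.0 q [ 0.47  0.88 -0.01  1.38  0.01  0.88  0.69]
--
[-0.0077 -0.0023  0.128 ] [ 0.    -0.004  0.01 ]
[-0.0078 -0.0023  0.151 ] [ 0.    -0.004  0.01 ]
```

View pics/t1.png

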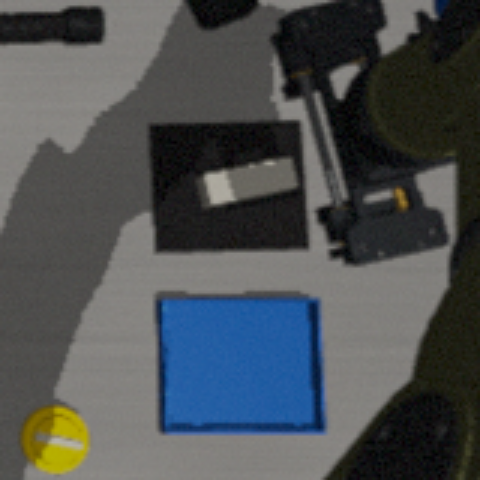

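Block is undisturbed at crop (248,183); the gripper is lined up with its length.

```bash

python3 steer.py '[[1,0,0,0.05,0,0,0],[1,0,0,0.1,0,0,0],[1,0,0,0.11,0,0,0],[1,0,0,0.11,0,0,0]]'  >/dev/null
python3 -c "
from h import *
st(); x,y=.6065,-.3613;w=.2195+np.pi/2
plan([(x,y,.007,w)])"
```

```text
t 3.25 pos [ 0.6068 -0.3524  0.0479] yaw 1.802 F [0.4 0.  1. ] op 1.001 ff 0.0 q [ 0.47  1.02 -0.01  1.42  0.01  0.7   0.68]
--
[-0.0088 -0.0023  0.0408] [-0.001 -0.005  0.012]
```

```bash

python3 steer.py '[[1,-0.009,-0.002,0.02,0,0,0.012],[1,-0.009,-0.002,0.041,0,0,0.012],[1,-0.009,-0.002,0.041,0,0,0.012],[0.2,-0.009,-0.002,0.041,0,0,0.012],[0,-0.009,-0.002,0.041,0,0,0.012],[0,-0.009,-0.002,0.041,0,0,0.012],[0,-0.009,-0.002,0.041,0,0,0.012],[0,-0.009,-0.002,0.041,0,0,0.012],[0,-0.009,-0.002,0.041,0,0,0.012],[0,-0.009,-0.002,0.041,0,0,0.012]]' 45
python3 -c "
from h import *
st()
w=JIG[2]+np.pi/2
x,y=off(JIG,.027,-.170); print(x,y)
z=probe_bus.get_state()['tool_pos']
plan([(z[0],z[1],.13,w),(x,y,.13,w)],[(x,y,.042,w)])"
```

```text
clock: 4.25
tool_pos: [0.6071, -0.3642, 0.0079]
eef_rot: [0.626, 0.779, 0.001, -0.001]
contact_force: [0.3, -0.2, -1.4]
opening: 0.387
finger_force: 0.0
t 4.25 pos [ 0.6071 -0.3642  0.0079] yaw 1.788 F [ 0.3 -0.2 -1.4] op 0.387 ff 0.0 q [ 0.48  1.09 -0.01  1.41  0.01  0.65  0.68]
0.6091065698559144 -0.1345310839765108
--
[ 3.000e-04  1.000e-04 -1.221e-01] [ 0.001 -0.002  0.097]
[ 0.2242  0.0515 -0.1216] [ 0.001 -0.002  0.097]
--
[0.    0.    0.088] [0. 0. 0.]
```

```bash

python3 steer.py '[[0,0,0,0,0,0,0],[0,0,0,0,0,0,0],[0,0,0,0,0,0,0],[0,0,0,0,0,0,0],[0,0,0,-0.04,0,0,0],[0,0,0,-0.08,0,0,0],[0,0,0,-0.12,0,0,0.1],[0,0,0,-0.12,0,0,0.1]]' 45
python3 -c "
from h import *
st()
w=JIG[2]+np.pi/2
x,y=off(JIG,.027,-.170)
plan([(x,y,.13,w)])"
```

```text
clock: 5.05
tool_pos: [0.6108, -0.3668, 0.1344]
eef_rot: [0.665, 0.747, 0.002, 0.005]
contact_force: [1.7, -0.7, -0.1]
opening: 0.318
finger_force: 45.0
t 5.05 pos [ 0.6108 -0.3668  0.1344] yaw 1.686 F [ 1.7 -0.7 -0.1] op 0.318 ff 44.997950457036495 q [ 0.47  0.92  0.02  1.37 -0.02  0.84  0.61]
--
[0.2309 0.0249 0.0035] [ 0.01   0.005 -0.005]
```

```bash

python3 steer.py '[[0,0.05,0.005,0,0,0,0],[0,0.1,0.01,0,0,0,0],[0,0.15,0.015,0,0,0,0],[0,0.19,0.02,0,0,0,0],[0,0.22,0.024,0,0,0,0],[0,0.23,0.024,0.003,0,0,0],[0,0.23,0.024,0.003,0,0,0],[0,0.23,0.024,0.003,0,0,0],[0,0.23,0.024,0.003,0,0,0]]' >/dev/null
python3 -c "
from h import *
st()
w=JIG[2]+np.pi/2
x,y=off(JIG,.027,-.170)
plan([(x,y,.042,w)])"
```

```text
t 5.95 pos [ 0.6037 -0.1364  0.1252] yaw 1.684 F [-1.3 -0.3 -0.7] op 0.315 ff 44.997355844825506 q [ 0.12  0.83  0.05  1.69 -0.07  0.63  0.32]
--
[0.0012 0.0055 0.0832] [ 0.    -0.    -0.007]
```

```bash

python3 steer.py '[[0,0,0.005,0.02,0,0,-0.006],[0,0.001,0.005,0.06,0,0,-0.006],[0,0.001,0.005,0.08,0,0,-0.006],[0,0.001,0.005,0.083,0,0,-0.006],[0,0.001,0.005,0.083,0,0,-0.006],[0,0.001,0.005,0.083,0,0,-0.006]]' >/dev/null
python3 -c "
from h import *
st()
w=JIG[2]+np.pi/2
x,y=off(JIG,.027,-.170)
plan([(x,y,.042,w)])
for n,a,b,c,d in(('top',170,270,250,390),('scene',160,270,200,380)):
  I=vision.snapshot(n); cv2.imwrite(f'pics/p_{n}.png',cv2.resize(I[a:b,c:d],None,fx=4,fy=4,interpolation=cv2.INTER_CUBIC)[:,:,::-1])"
```

```text
t 6.55 pos [ 0.61   -0.1327  0.0437] yaw 1.693 F [ 1.2 -0.6 -0.6] op 0.312 ff 44.99739719554782 q [ 0.12  0.95  0.04  1.7  -0.07  0.49  0.33]
--
[-0.0017 -0.0011  0.0017] [ 0.003 -0.001  0.001]
```

View pics/p_scene.png

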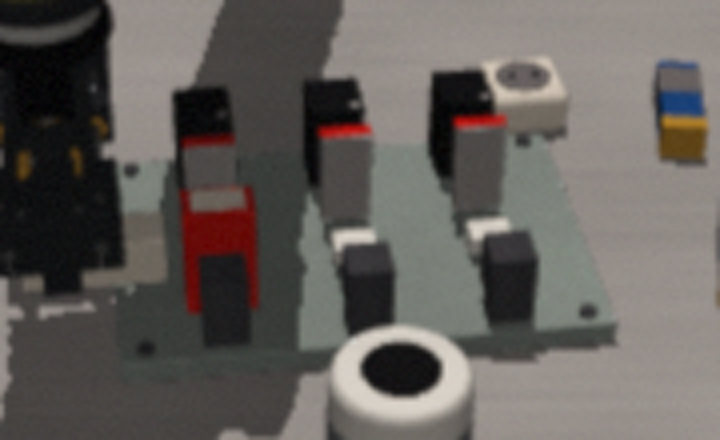

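Block's end is at crop (163,255), about 10 mm short of the adapter (183,255) and above the plate. Push.

```bash

python3 steer.py '[[0,0.005,-0.001,0.001,0,0,0],[0,0.01,-0.001,0.001,0,0,0],[0,0.014,-0.001,0.001,0,0,0],[0,0.018,-0.001,0.001,0,0,0],[0,0.022,-0.001,0.001,0,0,0],[0,0.026,-0.001,0.001,0,0,0],[0,0.03,-0.001,0.001,0,0,0]]' 60
python3 steer.py '[[0,0.004,0,0,0,0,0],[0,0.008,0,0,0,0,0],[0,0.012,0,0,0,0,0],[0,0.014,0,0,0,0,0],[0,0.014,0,0,0,0,0]]' 60
python3 -c "
from h import *
st()
w=JIG[2]+np.pi/2
x,y=off(JIG,.027,-.124)
plan([(x,y,.042,w)])
for n,a,b,c,d in(('top',170,270,250,390),('scene',160,270,200,380)):
  I=vision.snapshot(n); cv2.imwrite(f'pics/q_{n}.png',cv2.resize(I[a:b,c:d],None,fx=4,fy=4,interpolation=cv2.INTER_CUBIC)[:,:,::-1])"
```

```text
clock: 7.35
tool_pos: [0.6055, -0.1129, 0.044]
eef_rot: [0.665, 0.747, -0.003, 0.006]
contact_force: [-0.5, -18.5, 8.6]
opening: 0.308
finger_force: 60.0
clock: 7.85
tool_pos: [0.6025, -0.0859, 0.0414]
eef_rot: [0.661, 0.75, 0.001, -0.001]
contact_force: [0.4, 0.2, -1.7]
opening: 0.316
finger_force: 60.0
t 7.85 pos [ 0.6025 -0.0859  0.0414] yaw 1.696 F [ 0.4  0.2 -1.7] op 0.316 ff 59.997293036431074 q [ 0.04  0.95  0.04  1.75 -0.09  0.45  0.27]
--
[-0.0031  0.0007 -0.0007] [ 0.    -0.004  0.005]
```

View pics/q_scene.png

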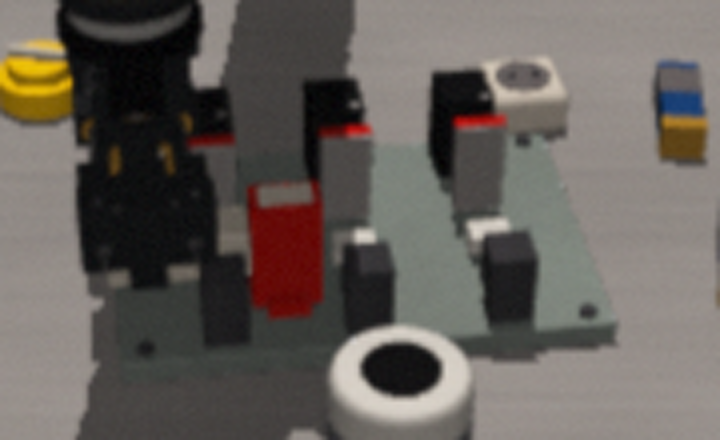

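The adapter has slid to about mid-gap (crop 285,250), lug visible and clear. Retract and return the block.

```bash

python3 steer.py '[[0,-0.03,0,0,0,0,0],[0,-0.06,0,-0.02,0,0,0],[0,-0.1,0,-0.06,0,0,0],[0,-0.15,0,-0.06,0,0,0],[0,-0.19,0,-0.06,0,0,0],[0,-0.22,0,-0.06,0,0,0],[0,-0.24,0,-0.06,0,0,0],[0,-0.25,0,-0.06,0,0,0],[0,-0.25,0,-0.06,0,0,0],[0,-0.25,0,-0.06,0,0,0]]' >/dev/null
python3 -c "
from h import *
st()
M=(.6026,-.335,.0287)
x,y=off(M,0,-.018)
plan([(x,y,.1,M[2]+np.pi/2)],[(x,y,.009,M[2]+np.pi/2)])
for n,a,b,c,d in(('top',150,290,340,480),):
  I=vision.snapshot(n); cv2.imwrite(f'pics/m_{n}.png',cv2.resize(I[a:b,c:d],None,fx=4,fy=4,interpolation=cv2.INTER_CUBIC)[:,:,::-1])"
```

```text
t 8.95 pos [ 0.6334 -0.334   0.1006] yaw 1.695 F [-0.3 -0.2 -0.7] op 0.311 ff 59.997546561062336 q [ 0.42  0.97  0.01  1.36 -0.02  0.81  0.56]
--
[-0.0151 -0.0324  0.0005] [ 0.    -0.004  0.096]
--
[0.    0.    0.091] [0. 0. 0.]
```

View pics/m_top.png

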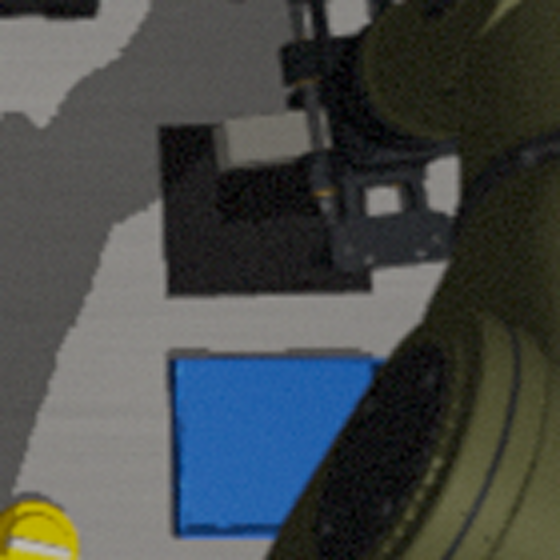

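```bash

python3 steer.py '[[0,-0.015,-0.032,0,0,0,0.096],[0,-0.015,-0.032,0,0,0,0.096],[0,-0.015,-0.032,0.02,0,0,0.096],[0,-0.015,-0.032,0.06,0,0,0.096],[0,-0.015,-0.032,0.07,0,0,0.096],[0,-0.015,-0.032,0.07,0,0,0.096]]'
python3 -c "
from h import *
p=ray((394.8,187.4),'top',.126); t=np.array([.6334,-.334]); u=np.array([np.cos(1.695),np.sin(1.695)]); print((p[:2]-t)@u)
M=(.6026,-.335,.0287)
x,y=off(M,0,-.018)
plan([(x,y,.009,M[2]+np.pi/2)])"
```

```text
clock: 9.6
tool_pos: [0.6022, -0.3527, 0.029]
eef_rot: [0.697, 0.717, 0.001, -0.003]
contact_force: [0.7, -0.3, -0.4]
opening: 0.311
finger_force: 60.0
0.0636039036221382
--
[-0.0004  0.001   0.02  ] [-0.004 -0.005  0.   ]
```

```bash

python3 steer.py '[[0,-0.002,0.001,0.01,0,0,0],[0,-0.002,0.001,0.018,0,0,0],[0,-0.002,0.001,0.021,0,0,0],[0,-0.002,0.001,0.021,0,0,0],[0.5,-0.002,0.001,0.021,0,0,0],[0.55,-0.002,0.001,0.021,0,0,0],[0.6,-0.002,0.001,0.021,0,0,0],[0.6,-0.002,0.001,0.021,0,0,0],[0.6,-0.002,0.001,0.021,0,0,0]]' 30
python3 steer.py '[[0.6,0,0,-0.04,0,0,0],[0.6,0,0,-0.09,0,0,0],[0.6,0,0,-0.13,0,0,0],[0.6,0,0,-0.13,0,0,0]]' >/dev/null
python3 -c "
from h import *
st()
w=JIG[2]+np.pi/2
x,y=off(JIG,.031,-.043)
plan([(x,y,.14,w)])"
```

```text
clock: 10.5
tool_pos: [0.6044, -0.3568, 0.01]
eef_rot: [0.697, 0.717, 0.001, -0.001]
contact_force: [-0.3, 0.6, -0.1]
opening: 0.602
finger_force: 0.0
t 10.9 pos [ 0.6082 -0.3596  0.147 ] yaw 1.597 F [-0.  -0.7 -1. ] op 0.603 ff 0.0 q [ 0.45  0.9   0.04  1.39 -0.04  0.84  0.53]
--
[ 0.3518 -0.0011  0.0054] [ 0.011  0.005 -0.094]
```

```bash

python3 -c "
from h import *
I=vision.snapshot('top'); 
cv2.imwrite('pics/a_top.png',cv2.resize(I[170:270,250:450],None,fx=4,fy=4,interpolation=cv2.INTER_CUBIC)[:,:,::-1])"
python3 steer.py '[[0.6,0.05,0,0,0,0,0],[0.6,0.1,0,0,0,0,-0.09],[0.6,0.15,0,0,0,0,-0.09],[0.6,0.2,0,0,0,0,-0.09],[0.6,0.25,0,0,0,0,-0.09],[0.6,0.3,0,0,0,0,-0.09],[0.6,0.335,0,0.005,0,0,-0.09],[0.6,0.351,0,0.005,0,0,-0.09],[0.6,0.351,0,0.005,0,0,-0.09],[0.6,0.351,0,0.005,0,0,-0.09]]'
```

```text
clock: 11.95
tool_pos: [0.5947, -0.0089, 0.1354]
eef_rot: [0.665, 0.746, -0.0, -0.0]
contact_force: [-0.1, -0.0, 0.1]
opening: 0.597
finger_force: 0.0
```

View pics/a_top.png

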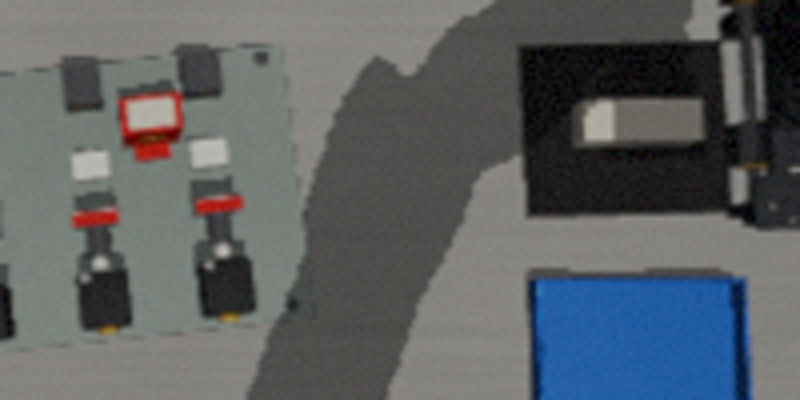

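The block lies at (643,122) on the mat; the adapter's white top is at (151,115), between bays 1 and 2.

```bash

python3 -c "
from h import *
p=ray((287.4,198.4),'top',.085); print(p, 'block',ray((410.4,200.1),'top',.033))
c,s=np.cos(JIG[2]),np.sin(JIG[2]);d=p[:2]-np.array(JIG[:2]);print('jig',c*d[0]+s*d[1],-s*d[0]+c*d[1])
st()
plan([(p[0],p[1],.05,JIG[2]+np.pi/2)])"
```

```text
[ 0.59632142 -0.0077887   0.085     ] block [ 0.6023968  -0.33822321  0.033     ]
jig 0.029517611448485904 -0.04263928252904098
t 11.95 pos [ 0.5947 -0.0089  0.1354] yaw 1.686 F [-0.1 -0.   0.1] op 0.597 ff 0.0 q [-0.1   0.79  0.07  1.76 -0.09  0.6   0.13]
--
[0.001  0.0018 0.0854] [-0.     0.    -0.006]
```

```bash

python3 steer.py '[[0.6,0.001,0.002,0.03,0,0,-0.006],[0.6,0.001,0.002,0.065,0,0,-0.006],[0.6,0.001,0.002,0.085,0,0,-0.006],[0.6,0.001,0.002,0.085,0,0,-0.006],[0.2,0.001,0.002,0.085,0,0,-0.006],[0,0.001,0.002,0.085,0,0,-0.006],[0,0.001,0.002,0.085,0,0,-0.006],[0,0.001,0.002,0.085,0,0,-0.006],[0,0.001,0.002,0.085,0,0,-0.006],[0,0.001,0.002,0.085,0,0,-0.006]]' 30
python3 steer.py '[[0,0,0,0,0,0,0],[0,0,0,-0.02,0,0,0],[0,0,0,-0.04,0,0,0],[0,0,0,-0.08,0,0,0],[0,0,0,-0.12,0,0,0],[0,0,0,-0.12,0,0,0],[0,0,0,-0.12,0,0,0]]'
python3 -c "
from h import *
w=JIG[2]+np.pi/2
plan([(.44,-.335,.17,w-.12)],[(.44,-.335,.042,w-.12)])"
```

```text
clock: 12.95
tool_pos: [0.5974, -0.005, 0.0517]
eef_rot: [0.662, 0.749, 0.001, 0.0]
contact_force: [-1.0, -0.9, 5.7]
opening: 0.268
finger_force: 30.0
clock: 13.65
tool_pos: [0.5968, -0.0048, 0.1712]
eef_rot: [0.662, 0.749, 0.001, -0.0]
contact_force: [-1.0, -0.1, -1.9]
opening: 0.269
finger_force: 30.0
--
[-3.084e-01 -1.962e-01  2.000e-04] [ 0.002 -0.002  0.123]
--
[0.    0.    0.128] [0. 0. 0.]
```

```bash

python3 steer.py '[[0,-0.04,-0.025,0,0,0,0],[0,-0.08,-0.05,0,0,0,0],[0,-0.12,-0.075,0,0,0,0.05],[0,-0.16,-0.1,0,0,0,0.1],[0,-0.2,-0.125,0,0,0,0.12],[0,-0.24,-0.15,0,0,0,0.12],[0,-0.28,-0.175,0,0,0,0.12],[0,-0.305,-0.193,0,0,0,0.12],[0,-0.308,-0.196,0,0,0,0.12],[0,-0.308,-0.196,0,0,0,0.12]]'
python3 steer.py '[[0,0,0,0.04,0,0,0],[0,0,0,0.08,0,0,0],[0,0,0,0.11,0,0,0],[0,0,0,0.11,0,0,0],[0,0,0,0.11,0,0,0]]'
```

```text
clock: 14.65
tool_pos: [0.4384, -0.3347, 0.1683]
eef_rot: [0.707, 0.707, 0.001, -0.002]
contact_force: [0.9, 1.3, -0.9]
opening: 0.268
finger_force: 30.0
clock: 15.15
tool_pos: [0.4407, -0.3327, 0.0596]
eef_rot: [0.705, 0.709, 0.001, -0.002]
contact_force: [0.3, -0.2, -1.8]
opening: 0.27
finger_force: 30.0
```

```bash

python3 steer.py '[[0,0,0,0.01,0,0,0],[0,0,0,0.018,0,0,0],[0,0,0,0.019,0,0,0],[0,0,0,0.019,0,0,0],[0.4,0,0,0.019,0,0,0],[0.6,0,0,0.019,0,0,0],[0.6,0,0,0.019,0,0,0],[0.6,0,0,0.019,0,0,0]]'
python3 steer.py '[[0.6,0,0,-0.03,0,0,0],[0.6,0,0,-0.07,0,0,0],[0.6,0,0,-0.12,0,0,0],[0.6,0,0,-0.15,0,0,0],[0.6,0,0,-0.15,0,0,0]]'
python3 -c "
from h import *
st()
I=vision.snapshot('top');J=vision.snapshot('scene')
cv2.imwrite('pics/b.png',np.hstack([cv2.resize(I[172:292,120:230],None,fx=4,fy=4,interpolation=cv2.INTER_CUBIC),cv2.resize(J[150:270,80:170],None,fx=4,fy=4,interpolation=cv2.INTER_CUBIC)])[:,:,::-1])"
```

```text
clock: 15.95
tool_pos: [0.4401, -0.3346, 0.0411]
eef_rot: [0.706, 0.708, 0.001, -0.001]
contact_force: [-0.7, -0.2, -0.0]
opening: 0.592
finger_force: 0.0
clock: 16.45
tool_pos: [0.4422, -0.3366, 0.1952]
eef_rot: [0.706, 0.708, 0.002, 0.004]
contact_force: [0.6, -0.3, -0.2]
opening: 0.603
finger_force: 0.0
t 16.45 pos [ 0.4422 -0.3366  0.1952] yaw 1.573 F [ 0.6 -0.3 -0.2] op 0.603 ff 0.0 q [ 0.55  0.65  0.02  1.84 -0.03  0.64  0.6 ]
```

View pics/b.png

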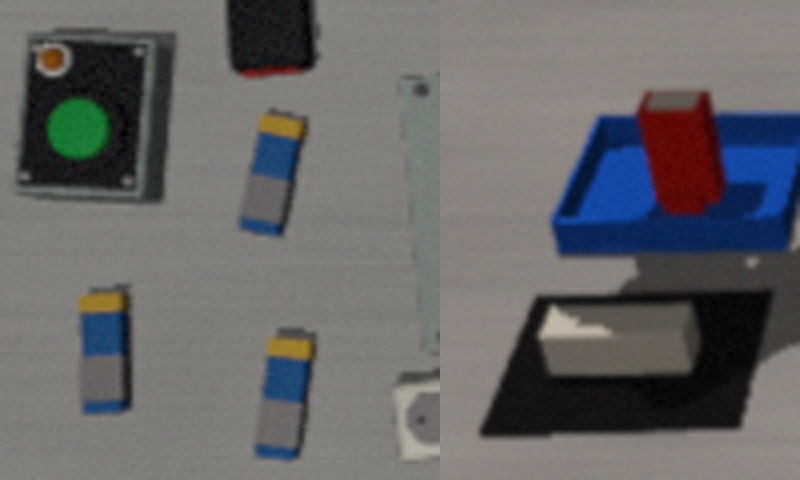

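Adapter stands in the tray and the block is on the mat; packs A (272,172), B (104,350) and C (285,395) haven't moved. Next is pack C.

```bash

python3 -c "
from h import *
C=(.4066,.2501,-.097)
plan([(.52,-.05,.2,2.4)],[(C[0],C[1],.12,C[2]+np.pi)])"
```

```text
--
[ 0.2845  0.0809 -0.0082] [ 0.002 -0.001 -0.826]
--
[0.2863 0.1447 0.08  ] [ 0.     0.    -0.645]
```

```bash

python3 steer.py '[[0.6,0.285,0.081,0,0,0,-0.826],[0.6,0.285,0.081,0,0,0,-0.826],[0.6,0.285,0.081,0,0,0,-0.826],[0.6,0.285,0.081,0,0,0,-0.826],[0.6,0.285,0.081,0,0,0,-0.826],[0.6,0.285,0.081,0,0,0,-0.826],[0.6,0.285,0.081,0,0,0,-0.826],[0.6,0.285,0.081,0,0,0,-0.826]]'
python3 steer.py '[[0.6,0.286,0.145,0,0,0,-0.645],[0.6,0.286,0.145,0,0,0,-0.645],[0.6,0.286,0.145,0,0,0,-0.645],[0.6,0.286,0.145,0,0,0,-0.645],[0.6,0.286,0.145,0.08,0,0,-0.645],[0.6,0.286,0.145,0.08,0,0,-0.645],[0.6,0.286,0.145,0.08,0,0,-0.645],[0.6,0.286,0.145,0.08,0,0,-0.645],[0.6,0.286,0.145,0.08,0,0,-0.645],[0.6,0.286,0.145,0.08,0,0,-0.645]]'
python3 -c "
from h import *
st()
C=(.4066,.2501,-.097)
plan([(C[0],C[1],.003,C[2]+np.pi)])
I=vision.snapshot('top').astype(int)
m=(I[...,0]>110)&(I[...,1]>70)&(I[...,2]<90)&(I[...,0]-I[...,2]>70);n,l,s,c=cv2.connectedComponentsWithStats(m.astype(np.uint8))
print([(s[i,4],c[i].round(1)) for i in range(1,n) if s[i,4]>25 and 120<c[i][0]<240])
for P in [(.5574,.2624,-.1676),(.4357,.3728,.0653),C]: print(proj([(*off(P,.034,0),.024)],'top'))
"
```

```text
clock: 17.35
tool_pos: [0.5191, -0.0482, 0.1899]
eef_rot: [0.361, 0.932, 0.001, -0.002]
contact_force: [-0.4, -0.3, -0.2]
opening: 0.602
finger_force: 0.0
clock: 18.35
tool_pos: [0.4081, 0.2481, 0.1121]
eef_rot: [0.05, 0.999, 0.0, 0.0]
contact_force: [-0.2, -0.5, 0.4]
opening: 0.601
finger_force: 0.0
t 18.35 pos [0.4081 0.2481 0.1121] yaw 3.041 F [-0.2 -0.5  0.4] op 0.601 ff 0.0 q [-0.54  0.73 -0.16  2.11  0.34  0.33  0.48]
--
[0.0017 0.0018 0.1091] [ 0.     0.    -0.004]
[(np.int32(29), array([189.4, 202.3]))]
[[190.51233122 202.88864452]]
[[145.50597316 246.82129302]]
[[192.15215706 258.22983122]]
```

```bash

python3 steer.py '[[0.6,0.002,0.002,0.03,0,0,0],[0.6,0.002,0.002,0.07,0,0,0],[0.6,0.002,0.002,0.097,0,0,0],[0.6,0.002,0.002,0.104,0,0,0],[0.6,0.002,0.002,0.109,0,0,0],[0.3,0.002,0.002,0.109,0,0,0],[0,0.002,0.002,0.109,0,0,0],[0,0.002,0.002,0.109,0,0,0],[0,0.002,0.002,0.109,0,0,0],[0,0.002,0.002,0.109,0,0,0]]' 50
python3 steer.py '[[0,0,0,0,0,0,0],[0,0,0,0,0,0,0]]'
python3 steer.py '[[0,0,0,-0.03,0,0,0],[0,0,0,-0.07,0,0,0],[0,0,0,-0.12,0,0,0],[0,0,0,-0.15,0,0,0],[0,0,0,-0.15,0,0,0]]'
python3 -c "
from h import *
st()
x,y=off(JIG,-.009,-.08)
plan([(x,y,.15,JIG[2]+np.pi)])"
```

```text
clock: 19.4
tool_pos: [0.406, 0.2529, 0.0042]
eef_rot: [0.049, 0.999, 0.001, 0.001]
contact_force: [0.0, -2.4, 7.2]
opening: 0.315
finger_force: 50.0
clock: 19.6
tool_pos: [0.4059, 0.2529, 0.0042]
eef_rot: [0.049, 0.999, 0.001, 0.001]
contact_force: [1.0, -1.8, 6.9]
opening: 0.313
finger_force: 50.0
clock: 20.1
tool_pos: [0.4073, 0.2542, 0.1571]
eef_rot: [0.049, 0.999, 0.004, 0.003]
contact_force: [-0.5, 0.4, -1.0]
opening: 0.313
finger_force: 50.0
t 20.1 pos [0.4073 0.2542 0.1571] yaw 3.044 F [-0.5  0.4 -1. ] op 0.313 ff 49.997928254306316 q [-0.5   0.64 -0.24  2.08  0.34  0.44  0.47]
--
[-0.184  -0.2872  0.0058] [ 0.007  0.007 -0.218]
```

```bash

python3 -c "
from h import *
x,y=off(JIG,.022,-.08)
plan([(x,y,.14,JIG[2]+np.pi)])"
```

```text
--
[-0.2142 -0.2806  0.0161] [ 0.007  0.007 -0.218]
```

```bash

python3 steer.py '[[0,-0.03,-0.03,0,0,0,-0.1],[0,-0.06,-0.07,0,0,0,-0.218],[0,-0.09,-0.11,0,0,0,-0.218],[0,-0.12,-0.15,0,0,0,-0.218],[0,-0.15,-0.19,0,0,0,-0.218],[0,-0.18,-0.23,0,0,0,-0.218],[0,-0.2,-0.26,0.01,0,0,-0.218],[0,-0.214,-0.28,0.016,0,0,-0.218],[0,-0.214,-0.28,0.016,0.007,0.007,-0.218],[0,-0.214,-0.28,0.016,0.007,0.007,-0.218]]'
python3 steer.py '[[0,0,0,0,0,0,0],[0,0,0,0.03,0,0,0],[0,0,0,0.03,0,0,0]]'
python3 -c "
from h import *
st()
w=JIG[2]+np.pi
plan([(*off(JIG,a,-.08),z,w) for a,z in ((.022,.068),(-.001,.068),(-.001,.047),(.006,.047))])
I=vision.snapshot('top');J=vision.snapshot('scene')
cv2.imwrite('pics/d.png',np.hstack([cv2.resize(I[170:270,250:340],None,fx=4,fy=4,interpolation=cv2.INTER_CUBIC),cv2.resize(J[140:240,210:310],None,fx=4,fy=4,interpolation=cv2.INTER_CUBIC)])[:,:,::-1])"
```

```text
clock: 21.1
tool_pos: [0.5905, -0.0458, 0.1353]
eef_rot: [-0.061, 0.998, -0.002, -0.005]
contact_force: [-0.7, 0.4, -1.2]
opening: 0.313
finger_force: 50.0
clock: 21.4
tool_pos: [0.5884, -0.045, 0.1043]
eef_rot: [-0.062, 0.998, -0.002, -0.006]
contact_force: [-1.1, 0.1, -1.8]
opening: 0.313
finger_force: 50.0
t 21.4 pos [ 0.5884 -0.045   0.1043] yaw -3.017 F [-1.1  0.1 -1.8] op 0.313 ff 49.998019840568304 q [ 0.21  0.85 -0.39  1.76  0.5   0.64  1.23]
--
[-0.0053 -0.0013  0.0362] [-0.003 -0.013  0.004]
[ 0.0177 -0.0012  0.0365] [-0.003 -0.013  0.004]
[ 0.0174 -0.0011  0.0575] [-0.003 -0.013  0.004]
[ 0.0104 -0.0011  0.0574] [-0.003 -0.013  0.004]
```

View pics/d.png

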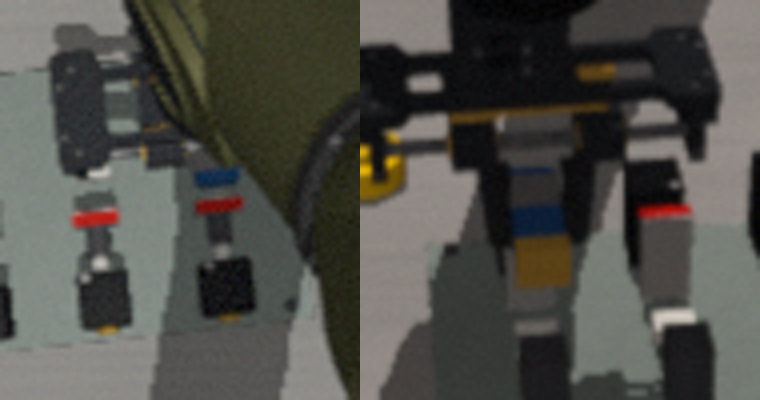

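Pack is held level, brass toward the fixed jaw, its tail (216,178) lined up with the red jaw edge (220,206).

```bash

python3 steer.py '[[0,-0.005,-0.001,0.015,0,-0.012,0],[0,-0.005,-0.001,0.03,0,-0.012,0],[0,-0.005,-0.001,0.036,0,-0.012,0],[0,-0.005,-0.001,0.036,0,-0.012,0],[0,-0.005,-0.001,0.036,0,-0.012,0]]' 60
python3 -c "
from h import *
st()
w=JIG[2]+np.pi
plan([(*off(JIG,a,-.08),z,w) for a,z in ((-.001,.068),(-.001,.047),(.006,.047))])"
```

```text
clock: 22.0
tool_pos: [0.5961, -0.047, 0.0708]
eef_rot: [-0.061, 0.998, -0.002, 0.003]
contact_force: [-0.0, -0.2, -0.8]
opening: 0.316
finger_force: 60.0
t 22.0 pos [ 0.5961 -0.047   0.0708] yaw -3.02 F [-0.  -0.2 -0.8] op 0.316 ff 59.99789837747812 q [ 0.2   0.9  -0.35  1.77  0.54  0.56  1.2 ]
--
[0.0256 0.0016 0.0027] [-0.004  0.005  0.001]
[0.0257 0.0017 0.0237] [-0.004  0.005  0.001]
[0.0187 0.0016 0.0237] [-0.004  0.005  0.001]
```

```bash

python3 steer.py '[[0,0.006,0.001,0.003,0,0,0],[0,0.012,0.001,0.003,0,0,0],[0,0.016,0.001,0.003,0,0,0],[0,0.02,0.001,0.003,0,0,0],[0,0.023,0.001,0.003,0,0,0],[0,0.026,0.001,0.003,0,0,0],[0,0.026,0.001,0.003,0,0,0],[0,0.026,0.001,0.003,0,0,0]]' 60
python3 -c "
from h import *
st()
w=JIG[2]+np.pi
plan([(*off(JIG,a,-.08),z,w) for a,z in ((-.001,.068),(-.001,.047),(.006,.047))])"
```

```text
clock: 22.8
tool_pos: [0.5757, -0.0483, 0.0686]
eef_rot: [-0.061, 0.998, -0.001, 0.009]
contact_force: [10.5, 0.2, -7.6]
opening: 0.312
finger_force: 60.0
t 22.8 pos [ 0.5757 -0.0483  0.0686] yaw -3.02 F [10.5  0.2 -7.6] op 0.312 ff 59.99862419441342 q [ 0.19  0.89 -0.33  1.84  0.56  0.49  1.17]
--
[0.0052 0.0004 0.0005] [-0.002  0.017  0.001]
[0.0056 0.0004 0.0215] [-0.002  0.017  0.001]
[-0.0014  0.0004  0.0216] [-0.002  0.017  0.001]
```

```bash

python3 steer.py '[[0,0.003,0,0,0,0,0],[0,0.005,0,0,0,0.015,0],[0,0.006,0,0,0,0.015,0],[0,0.006,0,0,0,0.015,0],[0,0.006,0,0.005,0,0.015,0],[0,0.006,0,0.01,0,0.015,0],[0,0.006,0,0.015,0,0.015,0],[0,0.006,0,0.02,0,0.015,0],[0,0.006,0,0.02,0,0.015,0]]' 60
python3 -c "
from h import *
st()
w=JIG[2]+np.pi
plan([(*off(JIG,a,-.08),z,w) for a,z in ((-.001,.047),(.006,.047))])
I=vision.snapshot('top');J=vision.snapshot('scene')
cv2.imwrite('pics/e.png',np.hstack([cv2.resize(I[170:270,250:340],None,fx=4,fy=4,interpolation=cv2.INTER_CUBIC),cv2.resize(J[140:240,210:310],None,fx=4,fy=4,interpolation=cv2.INTER_CUBIC)])[:,:,::-1])"
```

```text
clock: 23.7
tool_pos: [0.5722, -0.0483, 0.0498]
eef_rot: [-0.061, 0.998, -0.001, 0.003]
contact_force: [10.7, 1.3, 1.0]
opening: 0.313
finger_force: 60.0
t 23.7 pos [ 0.5722 -0.0483  0.0498] yaw -3.02 F [10.7  1.3  1. ] op 0.313 ff 59.99946836382151 q [ 0.18  0.91 -0.31  1.85  0.57  0.46  1.16]
--
[ 0.0017 -0.0001  0.0028] [-0.002  0.007  0.001]
[-0.0053 -0.0001  0.0028] [-0.002  0.007  0.001]
```

View pics/e.png

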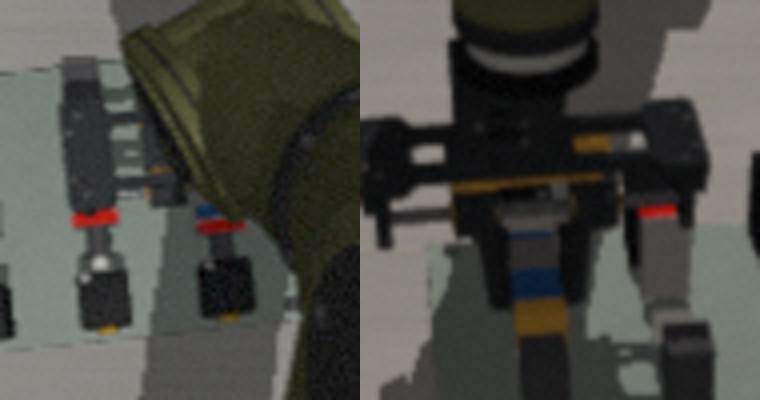

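Pack has dropped behind the fixed jaw (brass (540,318) just above the jaw top), with the sprung jaw pushed back (220,227). Lower 3 mm and ease forward.

```bash

python3 steer.py '[[0,0,0,0.003,0,0.007,0],[0,-0.002,0,0.003,0,0.007,0],[0,-0.004,0,0.003,0,0.007,0],[0,-0.006,0,0.003,0,0.007,0],[0,-0.008,0,0.003,0,0.007,0],[0,-0.008,0,0.003,0,0.007,0]]' 60
python3 steer.py '[[0,-0.002,0,0,0,0,0],[0,-0.004,0,0,0,0,0],[0,-0.004,0,0,0,0,0]]' 60
python3 -c "
from h import *
st()
w=JIG[2]+np.pi
plan([(*off(JIG,a,-.08),z,w) for a,z in ((.005,.047),)])"
```

```text
clock: 24.4
tool_pos: [0.5774, -0.0477, 0.0468]
eef_rot: [-0.061, 0.998, -0.002, -0.003]
contact_force: [5.5, 1.1, 7.2]
opening: 0.312
finger_force: 60.0
clock: 24.7
tool_pos: [0.5774, -0.0478, 0.0464]
eef_rot: [-0.061, 0.998, -0.002, -0.007]
contact_force: [-1.5, 2.2, 11.6]
opening: 0.31
finger_force: 60.0
t 24.7 pos [ 0.5774 -0.0478  0.0464] yaw -3.02 F [-1.5  2.2 11.6] op 0.31 ff 60.00066317617893 q [ 0.18  0.93 -0.32  1.81  0.56  0.5   1.17]
--
[ 0.0009  0.0001 -0.0006] [-0.004 -0.013  0.001]
```

```bash

python3 steer.py '[[0,0.001,0,-0.001,0,-0.005,0],[0,0.001,0,-0.001,0,-0.005,0],[0.35,0.001,0,-0.001,0,-0.005,0],[0.4,0.001,0,-0.001,0,-0.005,0],[0.45,0.001,0,-0.001,0,-0.005,0],[0.45,0.001,0,-0.001,0,-0.005,0]]' 20
python3 steer.py '[[0.45,0,0,-0.02,0,0,0],[0.45,0,0,-0.05,0,0,0],[0.45,0,0,-0.1,0,0,0],[0.45,0,0,-0.1,0,0,0]]'
python3 -c "
from h import *
st()
A=(.5574,.2624,-.1676)
plan([(A[0],A[1],.14,A[2]+np.pi)],[(A[0],A[1],.0045,A[2]+np.pi)])
I=vision.snapshot('scene');cv2.imwrite('pics/f.png',cv2.resize(I[140:270,200:330],None,fx=4,fy=4,interpolation=cv2.INTER_CUBIC)[:,:,::-1])
u=proj([(*off(JIG,.043,-.08),.067),(*off(JIG,-.033,-.08),.067),(*off(JIG,-.039,-.08),.08),(*off(JIG,-.045,-.08),.08)],'scene');print(u)
for v in u: print(I[int(v[1]+.5),int(v[0]+.5)])
"
```

```text
clock: 25.3
tool_pos: [0.5742, -0.0492, 0.0448]
eef_rot: [-0.06, 0.998, -0.003, -0.007]
contact_force: [0.5, 0.0, 1.0]
opening: 0.449
finger_force: 0.0
clock: 25.7
tool_pos: [0.5798, -0.0478, 0.1504]
eef_rot: [-0.06, 0.998, -0.002, -0.001]
contact_force: [2.0, 1.3, -1.3]
opening: 0.448
finger_force: 0.0
t 25.7 pos [ 0.5798 -0.0478  0.1504] yaw -3.021 F [ 2.   1.3 -1.3] op 0.448 ff 0.0 q [ 0.24  0.78 -0.42  1.77  0.47  0.7   1.25]
--
[-0.0151  0.3107  0.009 ] [-0.005 -0.002  0.288]
--
[0.     0.     0.1355] [0. 0. 0.]
[[255.00118302 219.58974194]
 [252.00127681 199.65353184]
 [251.59815433 193.60830851]
 [251.37651836 192.15004162]]
[82 58 16]
[42 47 57]
[83 46 45]
[61 12 11]
```

```bash

python3 steer.py '[[0.6,-0.002,0.04,0,0,0,0],[0.6,-0.004,0.08,0,0,0,0.1],[0.6,-0.006,0.12,0,0,0,0.2],[0.6,-0.008,0.16,0,0,0,0.288],[0.6,-0.01,0.2,0,0,0,0.288],[0.6,-0.012,0.24,0,0,0,0.288],[0.6,-0.015,0.28,0.005,0,0,0.288],[0.6,-0.015,0.31,0.009,0,0,0.288],[0.6,-0.015,0.31,0.009,0,0,0.288],[0.6,-0.015,0.31,0.009,0,0,0.288]]'
python3 -c "
from h import *
st()
A=(.5574,.2624,-.1676)
plan([(A[0],A[1],.0045,A[2]+np.pi)])
I=vision.snapshot('scene');K=vision.snapshot('top')
for cam,im in(('scene',I),('top',K)):
  for x in (.05,.043,.038,.03,.01,-.01,-.02,-.03,-.034,-.039,-.045):
    z=.08 if x<-.036 else .059 if x>.045 else .067
    v=proj([(*off(JIG,x,-.08),z)],cam)[0];print(cam,x,v.round(1),im[int(v[1]+.5),int(v[0]+.5)])
"
```

```text
clock: 26.75
tool_pos: [0.5525, 0.2608, 0.1333]
eef_rot: [0.083, 0.997, -0.004, -0.007]
contact_force: [0.5, -1.1, 0.2]
opening: 0.604
finger_force: 0.0
t 26.75 pos [0.5525 0.2608 0.1333] yaw 2.976 F [ 0.5 -1.1  0.2] op 0.604 ff 0.0 q [-0.36  0.82 -0.29  1.68  0.32  0.7   0.6 ]
--
[-0.0062  0.0037  0.1287] [-0.01  -0.013  0.002]
scene 0.05 [255.4 224.4] [59 55 54]
scene 0.043 [255.  219.6] [149 107  33]
scene 0.038 [254.8 218.2] [168 124  48]
scene 0.03 [254.5 216. ] [ 41  67 112]
scene 0.01 [253.7 210.7] [ 26  64 115]
scene -0.01 [252.9 205.5] [100  92  91]
scene -0.02 [252.5 202.9] [100  93  94]
scene -0.03 [252.1 200.4] [46 61 85]
scene -0.034 [252.  199.4] [65 64 68]
scene -0.039 [251.6 193.6] [133  65  62]
scene -0.045 [251.4 192.2] [131  15  14]
top 0.05 [300.5 190.7] [87 78 69]
top 0.043 [300.9 192.8] [163 134  51]
top 0.038 [301.1 194.7] [161 128  53]
top 0.03 [301.5 197.7] [ 27  73 122]
top 0.01 [302.4 205.2] [ 29  77 123]
top -0.01 [303.3 212.8] [112 109 109]
top -0.02 [303.7 216.6] [115 111 109]
top -0.03 [304.2 220.4] [ 33  73 120]
top -0.034 [304.4 221.9] [133 103 106]
top -0.039 [304.9 223.3] [181  54  48]
top -0.045 [305.1 225.7] [87 69 69]
```

Pack C is clamped in bay 1: brass sits at the fixed jaw and the red edge at x≈-39. Next is pack A.

```bash

python3 steer.py '[[0.6,-0.006,0.004,0.04,-0.01,-0.013,0],[0.6,-0.006,0.004,0.08,-0.01,-0.013,0],[0.6,-0.006,0.004,0.11,-0.01,-0.013,0],[0.6,-0.006,0.004,0.11,-0.01,-0.013,0]]'
python3 -c "
from h import *
A=(.5574,.2624,-.1676)
plan([(A[0],A[1],.0045,A[2]+np.pi)])"
```

```text
clock: 27.25
tool_pos: [0.5566, 0.2595, 0.0209]
eef_rot: [0.084, 0.996, -0.002, -0.002]
contact_force: [-0.4, 0.8, -0.1]
opening: 0.6
finger_force: 0.0
--
[-0.0004  0.003   0.0164] [-0.004 -0.003 -0.001]
```

```bash

python3 steer.py '[[0.6,0,0.003,0.008,-0.004,-0.003,0],[0.6,0,0.003,0.014,-0.004,-0.003,0],[0.6,0,0.003,0.016,-0.004,-0.003,0],[0.3,0,0.003,0.016,-0.004,-0.003,0],[0,0,0.003,0.016,-0.004,-0.003,0],[0,0,0.003,0.016,-0.004,-0.003,0],[0,0,0.003,0.016,-0.004,-0.003,0],[0,0,0.003,0.016,-0.004,-0.003,0],[0,0,0.003,0.016,-0.004,-0.003,0],[0,0,0.003,0.016,-0.004,-0.003,0]]' 60
python3 -c "
from h import *
st()"
python3 steer.py '[[0,0,0,-0.03,0,0,0],[0,0,0,-0.07,0,0,0],[0,0,0,-0.12,0,0,0],[0,0,0,-0.14,0,0,0],[0,0,0,-0.14,0,0,0]]'
python3 -c "
from h import *
st()
w=JIG[2]+np.pi
plan([(*off(JIG,.022,0),.12,w)])"
```

```text
clock: 28.25
tool_pos: [0.5597, 0.2662, 0.0092]
eef_rot: [0.083, 0.997, 0.003, 0.003]
contact_force: [-0.9, -1.8, 5.8]
opening: 0.311
finger_force: 60.0
t 28.25 pos [0.5597 0.2662 0.0092] yaw 2.975 F [-0.9 -1.8  5.8] op 0.311 ff 60.011106133461 q [-0.41  1.01 -0.2   1.71  0.4   0.45  0.53]
clock: 28.75
tool_pos: [0.5604, 0.2672, 0.1519]
eef_rot: [0.083, 0.996, 0.005, 0.006]
contact_force: [0.1, 0.2, -2.1]
opening: 0.313
finger_force: 60.0
t 28.75 pos [0.5604 0.2672 0.1519] yaw 2.975 F [ 0.1  0.2 -2.1] op 0.313 ff 59.994356632232666 q [-0.35  0.79 -0.3   1.67  0.32  0.71  0.59]
--
[-0.0615 -0.2268  0.0299] [ 0.01   0.012 -0.287]
```

A was gripped high (TCP 9 mm, perhaps the body touched the test box). I'll set it down in the open space to the robot side and regrip deeper.

```bash

python3 -c "
from h import *
plan([(.46,.25,.04,2.975),(.46,.25,.0105,2.975)])"
```

```text
--
[ 0.0973 -0.035   0.1105] [ 0.012  0.01  -0.   ]
[ 0.0976 -0.0353  0.14  ] [ 0.012  0.01  -0.   ]
```

```bash

python3 steer.py '[[0,0.03,-0.01,0.02,0.012,0.01,0],[0,0.06,-0.02,0.05,0.012,0.01,0],[0,0.09,-0.03,0.08,0.012,0.01,0],[0,0.098,-0.035,0.11,0.012,0.01,0],[0,0.098,-0.035,0.11,0.012,0.01,0],[0,0.098,-0.035,0.11,0.012,0.01,0]]'
python3 -c "
from h import *
plan([(.46,.25,.01,2.975)])"
```

```text
clock: 29.35
tool_pos: [0.4568, 0.2481, 0.0372]
eef_rot: [0.083, 0.997, -0.003, -0.003]
contact_force: [0.3, 0.5, -1.4]
opening: 0.31
finger_force: 60.0
--
[-0.003   0.0026  0.0271] [-0.006 -0.006  0.   ]
```

```bash

python3 steer.py '[[0,0,0,0.012,-0.006,-0.006,0],[0,0,0,0.022,-0.006,-0.006,0],[0,0,0,0.027,-0.006,-0.006,0],[0,0,0,0.027,-0.006,-0.006,0]]'
python3 steer.py '[[0.4,0,0,0,0,0,0],[0.45,0,0,0,0,0,0],[0.45,0,0,0,0,0,0]]' 
python3 -c "
from h import *
st();plan([(.457,.249,.0045,2.975)])"
```

```text
clock: 29.75
tool_pos: [0.4572, 0.2481, 0.0108]
eef_rot: [0.084, 0.997, 0.0, 0.001]
contact_force: [-0.1, -0.5, -1.2]
opening: 0.313
finger_force: 60.0
clock: 30.05
tool_pos: [0.457, 0.2482, 0.0115]
eef_rot: [0.083, 0.997, 0.001, 0.001]
contact_force: [0.4, 0.1, 0.2]
opening: 0.45
finger_force: 0.0
t 30.05 pos [0.457  0.2482 0.0115] yaw 2.975 F [0.4 0.1 0.2] op 0.45 ff 0.0 q [-0.52  0.94 -0.1   2.02  0.44  0.2   0.39]
--
[0.0002 0.0008 0.007 ] [ 0.001  0.002 -0.   ]
```

```bash

python3 steer.py '[[0.45,0,0,0.004,0,0,0],[0.45,0,0,0.007,0,0,0],[0.45,0,0,0.007,0,0,0],[0.45,0,0,0.007,0,0,0]]'
python3 steer.py '[[0.3,0,0,0,0,0,0],[0,0,0,0,0,0,0],[0,0,0,0,0,0,0],[0,0,0,0,0,0,0],[0,0,0,0,0,0,0],[0,0,0,0,0,0,0]]' 60
python3 -c "
from h import *
st()"
```

```text
clock: 30.45
tool_pos: [0.4566, 0.248, 0.0038]
eef_rot: [0.083, 0.997, 0.0, 0.001]
contact_force: [0.4, -0.2, -0.8]
opening: 0.451
finger_force: 0.0
clock: 31.05
tool_pos: [0.4567, 0.2481, 0.004]
eef_rot: [0.083, 0.997, 0.0, 0.001]
contact_force: [0.5, -0.6, -0.8]
opening: 0.31
finger_force: 60.0
t 31.05 pos [0.4567 0.2481 0.004 ] yaw 2.975 F [ 0.5 -0.6 -0.8] op 0.31 ff 59.999476689845324 q [-0.53  0.96 -0.09  2.02  0.44  0.18  0.39]
```

Good grip at 4 mm. Lift and carry to bay 2.

```bash

python3 steer.py '[[0,0,0,-0.03,0,0,0],[0,0,0,-0.07,0,0,0],[0,0,0,-0.12,0,0,0],[0,0,0,-0.13,0,0,0],[0,0,0,-0.13,0,0,0]]'
python3 -c "
from h import *
st()
w=JIG[2]+np.pi
plan([(*off(JIG,.022,0),.125,w)])"
```

```text
clock: 31.55
tool_pos: [0.4574, 0.2483, 0.1355]
eef_rot: [0.084, 0.996, 0.001, 0.002]
contact_force: [0.6, -0.2, -1.4]
opening: 0.311
finger_force: 60.0
t 31.55 pos [0.4574 0.2483 0.1355] yaw 2.974 F [ 0.6 -0.2 -1.4] op 0.311 ff 59.9992785975337 q [-0.43  0.72 -0.25  1.98  0.37  0.48  0.45]
--
[-0.1603 -0.1906  0.0106] [ 0.003  0.005 -0.288]
```

```bash

python3 steer.py '[[0,-0.03,-0.035,0,0,0,-0.1],[0,-0.06,-0.07,0,0,0,-0.2],[0,-0.09,-0.105,0,0,0,-0.288],[0,-0.12,-0.14,0,0,0,-0.288],[0,-0.145,-0.175,0.005,0,0,-0.288],[0,-0.16,-0.19,0.01,0,0,-0.288],[0,-0.16,-0.19,0.01,0,0,-0.288],[0,-0.16,-0.19,0.01,0,0,-0.288]]'
python3 -c "
from h import *
w=JIG[2]+np.pi
plan([(*off(JIG,.022,0),.07,w)])"
```

```text
clock: 32.35
tool_pos: [0.5812, 0.0345, 0.1221]
eef_rot: [-0.061, 0.998, 0.001, -0.001]
contact_force: [-0.1, 0.5, -1.0]
opening: 0.315
finger_force: 60.0
--
[-0.0025 -0.0012  0.0521] [ 0.001 -0.002  0.001]
```

```bash

python3 steer.py '[[0,-0.005,-0.001,0.02,0,0,0],[0,-0.005,-0.001,0.04,0,0,0],[0,-0.005,-0.001,0.051,0,0,0],[0,-0.005,-0.001,0.051,0,0,0],[0,-0.005,-0.001,0.051,0,0,0]]' 60
python3 -c "
from h import *
st()
w=JIG[2]+np.pi
plan([(*off(JIG,a,0),z,w) for a,z in ((-.001,.068),)])"
```

```text
clock: 32.85
tool_pos: [0.5876, 0.0349, 0.0732]
eef_rot: [-0.061, 0.998, 0.0, 0.001]
contact_force: [0.7, -0.0, -1.2]
opening: 0.31
finger_force: 60.0
t 32.85 pos [0.5876 0.0349 0.0732] yaw -3.019 F [ 0.7 -0.  -1.2] op 0.31 ff 59.99941801652312 q [ 0.07  0.9  -0.37  1.79  0.56  0.56  1.05]
--
[ 0.027  -0.0007  0.0052] [0.001 0.001 0.003]
```

```bash

python3 steer.py '[[0,0.006,-0.001,0.004,0,0,0],[0,0.012,-0.001,0.004,0,0,0],[0,0.016,-0.001,0.004,0,0,0],[0,0.02,-0.001,0.004,0,0.005,0],[0,0.024,-0.001,0.004,0,0.01,0],[0,0.028,-0.001,0.004,0,0.01,0],[0,0.031,-0.001,0.004,0,0.01,0],[0,0.032,-0.001,0.004,0,0.012,0],[0,0.032,-0.001,0.004,0,0.012,0]]' 60
python3 -c "
from h import *
st()
w=JIG[2]+np.pi
plan([(*off(JIG,a,0),z,w) for a,z in ((-.001,.068),(-.001,.047))])"
```

```text
clock: 33.75
tool_pos: [0.5628, 0.0298, 0.0704]
eef_rot: [-0.06, 0.998, 0.001, 0.002]
contact_force: [11.5, 0.5, -9.1]
opening: 0.314
finger_force: 60.0
t 33.75 pos [0.5628 0.0298 0.0704] yaw -3.021 F [11.5  0.5 -9.1] op 0.314 ff 59.999655950814486 q [ 0.07  0.88 -0.34  1.87  0.58  0.49  1.01]
--
[0.0018 0.0013 0.0024] [0.003 0.003 0.   ]
[0.0018 0.0012 0.0234] [0.003 0.003 0.   ]
```

```bash

python3 steer.py '[[0,0.001,0.001,0.005,0,0,0],[0,0.001,0.001,0.01,0,0,0],[0,0.001,0.001,0.015,0,0,0],[0,0.001,0.001,0.02,0,0,0],[0,0.001,0.001,0.024,0,0,0],[0,0.001,0.001,0.024,0,0,0]]' 60
python3 -c "
from h import *
st()
w=JIG[2]+np.pi
plan([(*off(JIG,a,0),z,w) for a,z in ((.005,.047),)])"
```

```text
clock: 34.35
tool_pos: [0.5631, 0.0319, 0.0479]
eef_rot: [-0.06, 0.998, 0.002, 0.003]
contact_force: [11.2, 1.4, 1.3]
opening: 0.311
finger_force: 60.0
t 34.35 pos [0.5631 0.0319 0.0479] yaw -3.021 F [11.2  1.4  1.3] op 0.311 ff 60.00021781772375 q [ 0.04  0.91 -0.31  1.88  0.6   0.43  0.99]
--
[-0.0037 -0.0007  0.0009] [0.004 0.007 0.001]
```

```bash

python3 steer.py '[[0,-0.002,-0.001,0.001,0,0.005,0],[0,-0.004,-0.001,0.001,0,0.005,0],[0,-0.006,-0.001,0.001,0,0.005,0],[0,-0.008,-0.001,0.001,0,0.005,0],[0,-0.01,-0.001,0.001,0,0.005,0],[0,-0.012,-0.001,0.001,0,0.005,0],[0,-0.012,-0.001,0.001,0,0.005,0]]' 60
python3 -c "
from h import *
st()
w=JIG[2]+np.pi
plan([(*off(JIG,a,0),z,w) for a,z in ((.005,.047),)])"
```

```text
clock: 35.05
tool_pos: [0.5699, 0.0323, 0.0465]
eef_rot: [-0.061, 0.998, 0.001, -0.004]
contact_force: [2.1, 3.3, 10.5]
opening: 0.307
finger_force: 60.0
t 35.05 pos [0.5699 0.0323 0.0465] yaw -3.02 F [ 2.1  3.3 10.5] op 0.307 ff 60.00469174236059 q [ 0.05  0.92 -0.33  1.84  0.59  0.48  1.01]
--
[ 0.0031 -0.0004 -0.0005] [ 0.003 -0.008  0.001]
```

```bash

python3 steer.py '[[0,-0.001,0,-0.001,0,-0.005,0],[0,-0.001,0,-0.001,0,-0.005,0],[0.35,-0.001,0,-0.001,0,-0.005,0],[0.4,-0.001,0,-0.001,0,-0.005,0],[0.45,-0.001,0,-0.001,0,-0.005,0],[0.45,-0.001,0,-0.001,0,-0.005,0]]' 20
python3 steer.py '[[0.45,0,0,-0.02,0,0,0],[0.45,0,0,-0.05,0,0,0],[0.45,0,0,-0.09,0,0,0],[0.45,0,0,-0.09,0,0,0]]'
python3 -c "
from h import *
st()
B=(.4357,.3728,.0653)
plan([(.46,.3,.15,B[2]+np.pi)],[(B[0],B[1],.1,B[2]+np.pi)])"
```

```text
clock: 35.65
tool_pos: [0.567, 0.0293, 0.0444]
eef_rot: [-0.06, 0.998, -0.001, -0.006]
contact_force: [0.3, 0.1, 0.9]
opening: 0.449
finger_force: 0.0
clock: 36.05
tool_pos: [0.5715, 0.0306, 0.139]
eef_rot: [-0.06, 0.998, 0.0, -0.001]
contact_force: [0.3, -0.3, -0.4]
opening: 0.452
finger_force: 0.0
t 36.05 pos [0.5715 0.0306 0.139 ] yaw -3.021 F [ 0.3 -0.3 -0.4] op 0.452 ff 0.0 q [ 0.12  0.79 -0.43  1.81  0.5   0.66  1.09]
--
[ 0.0784  0.2808 -0.0107] [ 0.    -0.003  0.055]
--
[0.0195 0.0742 0.05  ] [0. 0. 0.]
```

```bash

python3 steer.py '[[0.6,0.012,0.045,0,0,0,0.05],[0.6,0.025,0.09,-0.01,0,0,0.05],[0.6,0.037,0.135,-0.01,0,0,0.05],[0.6,0.05,0.18,-0.01,0,0,0.05],[0.6,0.062,0.225,-0.01,0,0,0.055],[0.6,0.078,0.27,-0.01,0,0,0.055],[0.6,0.085,0.31,0,0,0,0.055],[0.6,0.095,0.345,0.03,0,0,0.055],[0.6,0.098,0.355,0.04,0,0,0.055],[0.6,0.098,0.355,0.04,0,0,0.055]]'
python3 -c "
from h import *
st()
B=(.4357,.3728,.0653)
plan([(B[0],B[1],.0045,B[2]+np.pi)])
I=vision.snapshot('scene');K=vision.snapshot('top')
for cam,im in(('scene',I),('top',K)):
 for b in(0,-.08):
  for x in (.043,.038,.03,-.01,-.03,-.039,-.045):
    z=.08 if x<-.036 else .067
    v=proj([(*off(JIG,x,b),z)],cam)[0];print(cam,x,im[int(v[1]+.5),int(v[0]+.5)],end=' ')
  print()
B=(.4357,.3728,.0653)
for x in(.035,.02,-.02,-.037):
    v=proj([(*off(B,x,0),.024)],'scene')[0];print(v,I[int(v[1]+.5),int(v[0]+.5)])
"
```

```text
clock: 37.05
tool_pos: [0.4259, 0.3712, 0.094]
eef_rot: [-0.035, 0.999, -0.002, -0.007]
contact_force: [0.9, -1.1, 0.5]
opening: 0.602
finger_force: 0.0
t 37.05 pos [0.4259 0.3712 0.094 ] yaw -3.072 F [ 0.9 -1.1  0.5] op 0.602 ff 0.0 q [-0.62  0.84 -0.3   1.85  0.43  0.54  0.43]
--
[-0.0111  0.0011  0.0894] [-0.003 -0.014  0.005]
scene 0.043 [153 110  34] scene 0.038 [151 115  51] scene 0.03 [ 33  64 111] scene -0.01 [98 91 89] scene -0.03 [ 41  68 110] scene -0.039 [159  45  40] scene -0.045 [155  19  17] 
scene 0.043 [150 109  36] scene 0.038 [164 120  45] scene 0.03 [ 41  66 110] scene -0.01 [99 92 90] scene -0.03 [45 59 84] scene -0.039 [129  64  60] scene -0.045 [128  14  10] 
top 0.043 [154 124  46] top 0.038 [156 124  41] top 0.03 [ 23  67 113] top -0.01 [108 103 103] top -0.03 [ 40  70 111] top -0.039 [168  31  20] top -0.045 [106  49  48] 
top 0.043 [154 123  46] top 0.038 [152 123  56] top 0.03 [ 26  69 116] top -0.01 [104 102 101] top -0.03 [ 23  64 108] top -0.039 [169  47  42] top -0.045 [79 63 64] 
[423.37729954 196.87341345] [81 56 19]
[421.47050034 193.4804485 ] [13 31 57]
[416.56786083 184.75667517] [98 91 89]
[414.56075006 181.18521547] [ 72  88 116]
```

Both packs are clamped, and B is still in place. Grasp B.

```bash

python3 steer.py '[[0.6,-0.011,0.001,0.03,0,-0.014,0.005],[0.6,-0.011,0.001,0.06,0,-0.014,0.005],[0.6,-0.011,0.001,0.075,0,-0.014,0.005],[0.6,-0.011,0.001,0.075,0,-0.014,0.005]]'
python3 -c "
from h import *
B=(.4357,.3728,.0653)
plan([(B[0],B[1],.0045,B[2]+np.pi)])"
```

```text
clock: 37.55
tool_pos: [0.4386, 0.3699, 0.0198]
eef_rot: [-0.03, 1.0, -0.002, 0.001]
contact_force: [-0.1, 0.1, -0.5]
opening: 0.602
finger_force: 0.0
--
[0.0027 0.0031 0.0153] [-0.004  0.002 -0.006]
```

```bash

python3 steer.py '[[0.6,0.002,0.003,0.008,-0.003,0.002,-0.006],[0.6,0.002,0.003,0.014,-0.003,0.002,-0.006],[0.6,0.002,0.003,0.015,-0.003,0.002,-0.006],[0.6,0.002,0.003,0.015,-0.003,0.002,-0.006]]'
python3 steer.py '[[0.3,0,0,0,0,0,0],[0,0,0,0,0,0,0],[0,0,0,0,0,0,0],[0,0,0,0,0,0,0],[0,0,0,0,0,0,0],[0,0,0,0,0,0,0],[0,0,0,0,0,0,0]]' 60
python3 steer.py '[[0,0,0,-0.03,0,0,0],[0,0,0,-0.07,0,0,0],[0,0,0,-0.12,0,0,0],[0,0,0,-0.13,0,0,0],[0,0,0,-0.13,0,0,0]]'
python3 -c "
from h import *
st()
w=JIG[2]+np.pi
plan([(*off(JIG,.024,.08),.125,w)])"
```

```text
clock: 37.95
tool_pos: [0.4364, 0.3755, 0.0062]
eef_rot: [-0.034, 0.999, 0.001, 0.001]
contact_force: [-0.4, -0.5, 0.5]
opening: 0.599
finger_force: 0.0
clock: 38.65
tool_pos: [0.4363, 0.3754, 0.0061]
eef_rot: [-0.034, 0.999, 0.001, 0.001]
contact_force: [0.9, -0.1, 3.4]
opening: 0.311
finger_force: 60.0
clock: 39.15
tool_pos: [0.4369, 0.3756, 0.1374]
eef_rot: [-0.033, 0.999, 0.003, 0.002]
contact_force: [0.0, 0.1, -1.6]
opening: 0.311
finger_force: 60.0
t 39.15 pos [0.4369 0.3756 0.1374] yaw -3.075 F [ 0.   0.1 -1.6] op 0.311 ff 59.9968358874321 q [-0.59  0.78 -0.34  1.81  0.41  0.62  0.46]
--
[-0.1214 -0.2711  0.0116] [ 0.005  0.004 -0.053]
```

```bash

python3 steer.py '[[0,-0.02,-0.045,0,0,0,-0.05],[0,-0.04,-0.09,0,0,0,-0.053],[0,-0.06,-0.135,0,0,0,-0.053],[0,-0.08,-0.18,0,0,0,-0.053],[0,-0.1,-0.225,0.005,0,0,-0.053],[0,-0.115,-0.255,0.01,0,0,-0.053],[0,-0.121,-0.271,0.012,0.003,0.003,-0.053],[0,-0.121,-0.271,0.012,0.003,0.003,-0.053],[0,-0.121,-0.271,0.012,0.003,0.003,-0.053]]'
python3 -c "
from h import *
w=JIG[2]+np.pi
plan([(*off(JIG,.023,.08),.072,w)])"
```

```text
clock: 40.05
tool_pos: [0.5736, 0.1152, 0.1226]
eef_rot: [-0.061, 0.998, 0.001, -0.002]
contact_force: [-0.6, 0.8, -0.7]
opening: 0.312
finger_force: 60.0
--
[-0.0014 -0.0023  0.0506] [ 0.002 -0.003  0.002]
```

```bash

python3 steer.py '[[0,-0.003,-0.001,0.02,0,0,0],[0,-0.003,-0.001,0.04,0,0,0],[0,-0.003,-0.001,0.05,0,0,0],[0,-0.003,-0.001,0.05,0,0,0],[0,-0.003,-0.001,0.05,0,0,0]]' 60
python3 -c "
from h import *
st()
w=JIG[2]+np.pi
plan([(*off(JIG,a,.08),z,w) for a,z in ((-.001,.070),)])"
```

```text
clock: 40.55
tool_pos: [0.5778, 0.1138, 0.0738]
eef_rot: [-0.061, 0.998, 0.0, -0.001]
contact_force: [-0.0, 1.5, -1.6]
opening: 0.309
finger_force: 60.0
t 40.55 pos [0.5778 0.1138 0.0738] yaw -3.019 F [-0.   1.5 -1.6] op 0.309 ff 59.99692965298891 q [-0.07  0.89 -0.36  1.79  0.55  0.56  0.92]
--
[ 0.0267 -0.0002  0.0038] [ 0.001 -0.001  0.002]
```

```bash

python3 steer.py '[[0,0.006,0,0.003,0,0,0],[0,0.012,0,0.003,0,0,0],[0,0.016,0,0.003,0,0,0],[0,0.02,0,0.003,0,0.005,0],[0,0.024,0,0.003,0,0.01,0],[0,0.028,0,0.003,0,0.01,0],[0,0.031,0,0.003,0,0.01,0],[0,0.032,0,0.003,0,0.012,0],[0,0.032,0,0.003,0,0.012,0]]' 60
python3 -c "
from h import *
st()
w=JIG[2]+np.pi
plan([(*off(JIG,a,.08),z,w) for a,z in ((-.001,.049),)])"
```

```text
clock: 41.45
tool_pos: [0.5527, 0.1095, 0.0717]
eef_rot: [-0.059, 0.998, 0.001, -0.0]
contact_force: [11.1, 2.0, -9.2]
opening: 0.313
finger_force: 60.0
t 41.45 pos [0.5527 0.1095 0.0717] yaw -3.023 F [11.1  2.  -9.2] op 0.313 ff 59.998156847432256 q [-0.08  0.87 -0.34  1.87  0.56  0.49  0.88]
--
[0.0012 0.0009 0.0227] [ 0.003 -0.    -0.001]
```

```bash

python3 steer.py '[[0,0.001,0.001,0.005,0,0,0],[0,0.001,0.001,0.01,0,0,0],[0,0.001,0.001,0.015,0,0,0],[0,0.001,0.001,0.02,0,0,0],[0,0.001,0.001,0.023,0,0,0],[0,0.001,0.001,0.023,0,0,0]]' 60
python3 steer.py '[[0,-0.002,-0.001,0.001,0,0.005,0],[0,-0.004,-0.001,0.001,0,0.005,0],[0,-0.006,-0.001,0.001,0,0.005,0],[0,-0.008,-0.001,0.001,0,0.005,0],[0,-0.01,-0.001,0.001,0,0.005,0],[0,-0.012,-0.001,0.001,0,0.005,0],[0,-0.012,-0.001,0.001,0,0.005,0]]' 60
python3 -c "
from h import *
st()
w=JIG[2]+np.pi
plan([(*off(JIG,a,.08),z,w) for a,z in ((.005,.049),)])"
```

```text
clock: 42.05
tool_pos: [0.5529, 0.1116, 0.0503]
eef_rot: [-0.06, 0.998, 0.002, 0.002]
contact_force: [11.7, 2.1, 2.7]
opening: 0.313
finger_force: 60.0
clock: 42.75
tool_pos: [0.5602, 0.1121, 0.0489]
eef_rot: [-0.06, 0.998, 0.001, -0.005]
contact_force: [1.8, 2.4, 8.8]
opening: 0.305
finger_force: 60.0
t 42.75 pos [0.5602 0.1121 0.0489] yaw -3.021 F [1.8 2.4 8.8] op 0.305 ff 60.00007700175047 q [-0.09  0.92 -0.33  1.84  0.57  0.48  0.88]
--
[ 0.003  -0.0007 -0.0001] [ 0.003 -0.01   0.   ]
```

```bash

python3 steer.py '[[0,-0.001,0,-0.001,0,-0.005,0],[0,-0.001,0,-0.001,0,-0.005,0],[0.35,-0.001,0,-0.001,0,-0.005,0],[0.4,-0.001,0,-0.001,0,-0.005,0],[0.45,-0.001,0,-0.001,0,-0.005,0],[0.45,-0.001,0,-0.001,0,-0.005,0]]' 20
python3 steer.py '[[0.45,0,0,-0.02,0,0,0],[0.45,0,0,-0.05,0,0,0],[0.45,0,0,-0.09,0,0,0],[0.45,0,0,-0.09,0,0,0]]'
python3 -c "
from h import *
st()
plan([(.5817,.3829,.13,3.2)])"
```

```text
clock: 43.35
tool_pos: [0.557, 0.1087, 0.0468]
eef_rot: [-0.06, 0.998, -0.001, -0.008]
contact_force: [0.3, 0.4, 0.2]
opening: 0.445
finger_force: 0.0
clock: 43.75
tool_pos: [0.5616, 0.1106, 0.1413]
eef_rot: [-0.06, 0.998, 0.0, -0.003]
contact_force: [0.7, 0.3, -0.2]
opening: 0.449
finger_force: 0.0
t 43.75 pos [0.5616 0.1106 0.1413] yaw -3.022 F [ 0.7  0.3 -0.2] op 0.449 ff 0.0 q [-0.03  0.78 -0.43  1.8   0.49  0.67  0.96]
--
[-0.0525  0.2679  0.0113] [ 0.001 -0.006  0.061]
```

```bash

python3 steer.py '[[0.4,-0.008,0.045,0,0,0,0],[0,-0.016,0.09,0,0,0,0],[0,-0.024,0.135,0,0,0,0.06],[0,-0.035,0.18,0,0,0,0.06],[0,-0.045,0.225,0,0,0,0.06],[0,-0.052,0.255,0,0,0,0.06],[0,-0.053,0.268,0.005,0,-0.006,0.06],[0,-0.053,0.268,0.01,0,-0.006,0.06],[0,-0.053,0.268,0.01,0,-0.006,0.06],[0,-0.053,0.268,0.01,0,-0.006,0.06]]'
python3 -c "
from h import *
st()
plan([(.5817,.3829,.08,3.2)])
I=vision.snapshot('scene');K=vision.snapshot('top')
for cam,im in(('scene',I),('top',K)):
 for b in(.08,0,-.08):
  for x in (.043,.038,.03,-.01,-.03,-.039,-.045):
    z=.08 if x<-.036 else .067
    v=proj([(*off(JIG,x,b),z)],cam)[0];print(cam,x,im[int(v[1]+.5),int(v[0]+.5)],end=' ')
  print()
cv2.imwrite('pics/g_scene.png',I[:,:,::-1]);cv2.imwrite('pics/g_top.png',K[:,:,::-1])
I=K.astype(int)
def obj(n,m):
  n_,l,s,c=cv2.connectedComponentsWithStats(m.astype(np.uint8));k=1+np.argmax(s[1:,4]);print(n,s[k],c[k].round(1))
m=np.zeros(I.shape[:2],bool);m[180:225,380:435]=1;obj('block',m&(I.min(2)>90))
m[:]=0;m[240:285,383:440]=1;obj('adapter',m&(I[...,0]>I[...,2]+30))
"
```

```text
clock: 44.75
tool_pos: [0.5801, 0.3787, 0.1258]
eef_rot: [-0.029, 1.0, -0.002, -0.004]
contact_force: [1.0, 0.1, 1.0]
opening: 0.009
finger_force: 0.0
t 44.75 pos [0.5801 0.3787 0.1258] yaw -3.084 F [1.  0.1 1. ] op 0.009 ff 0.0 q [-0.46  0.93 -0.38  1.41  0.4   0.88  0.67]
--
[-0.0022  0.0043  0.0457] [-0.004 -0.008 -0.001]
scene 0.043 [159 114  37] scene 0.038 [168 123  42] scene 0.03 [ 29  64 110] scene -0.01 [100  92  91] scene -0.03 [40 56 84] scene -0.039 [152  76  73] scene -0.045 [122  12   8] 
scene 0.043 [153 109  36] scene 0.038 [152 116  51] scene 0.03 [ 35  65 112] scene -0.01 [100  94  91] scene -0.03 [ 42  70 110] scene -0.039 [160  47  43] scene -0.045 [155  22  16] 
scene 0.043 [146 104  33] scene 0.038 [164 121  45] scene 0.03 [ 38  66 110] scene -0.01 [99 92 92] scene -0.03 [46 59 84] scene -0.039 [129  64  62] scene -0.045 [129  15  12] 
top 0.043 [161 129  46] top 0.038 [160 129  44] top 0.03 [ 29  72 117] top -0.01 [111 109 108] top -0.03 [ 35  72 115] top -0.039 [174  43  36] top -0.045 [145  47  48] 
top 0.043 [160 130  45] top 0.038 [164 131  50] top 0.03 [ 27  73 120] top -0.01 [112 108 108] top -0.03 [ 42  77 119] top -0.039 [174  24  15] top -0.045 [110  51  51] 
top 0.043 [160 129  45] top 0.038 [157 128  55] top 0.03 [ 29  72 117] top -0.01 [109 106 102] top -0.03 [ 29  73 116] top -0.039 [174  47  39] top -0.045 [83 64 66] 
block [395 194  31  12 327] [410.2 199.5]
adapter [402 253  23  17 196] [410.6 261.1]
```

All three packs are clamped, the block is on its mat and the adapter in the tray. Press the button.

```bash

python3 steer.py '[[0,-0.002,0.004,0.02,-0.004,-0.008,0],[0,-0.002,0.004,0.04,-0.004,-0.008,0],[0,-0.002,0.004,0.05,-0.004,-0.008,0],[0,-0.002,0.004,0.055,-0.004,-0.008,0],[0,-0.002,0.004,0.06,-0.004,-0.008,0]]'
python3 steer.py '[[0,0,0,0.003,0,0,0],[0,0,0,0.006,0,0,0],[0,0,0,0.009,0,0,0],[0,0,0,0.009,0,0,0]]'
```

```text
clock: 45.35
tool_pos: [0.5808, 0.3849, 0.0669]
eef_rot: [-0.03, 1.0, 0.001, 0.0]
contact_force: [-2.4, -3.7, 6.0]
opening: 0.003
finger_force: 2.8
clock: 45.75
tool_pos: [0.581, 0.3851, 0.0659]
eef_rot: [-0.029, 1.0, 0.0, 0.001]
contact_force: [-14.7, -13.1, 47.4]
opening: 0.007
finger_force: 23.9
```

```bash

python3 steer.py '[[0,0,0,-0.01,0,0,0],[0,0,0,-0.01,0,0,0]]'
python3 -c "
from h import *
st()
I=vision.snapshot('top');J=vision.snapshot('scene')
cv2.imwrite('pics/z.png',np.hstack([cv2.resize(I[160:240,100:180],None,fx=5,fy=5,interpolation=cv2.INTER_CUBIC),cv2.resize(J[170:250,400:480],None,fx=5,fy=5,interpolation=cv2.INTER_CUBIC)])[:,:,::-1])
print(proj([(.5817,.3829,.068)],'scene'))"
```

```text
clock: 45.95
tool_pos: [0.5824, 0.3869, 0.0708]
eef_rot: [-0.03, 1.0, 0.003, 0.002]
contact_force: [0.2, -0.5, 3.4]
opening: 0.003
finger_force: 1.4
t 45.95 pos [0.5824 0.3869 0.0708] yaw -3.082 F [ 0.2 -0.5  3.4] op 0.003 ff 1.430903403670527 q [-0.48  1.   -0.36  1.43  0.44  0.78  0.64]
[[443.00382627 209.23744823]]
```

View pics/z.png

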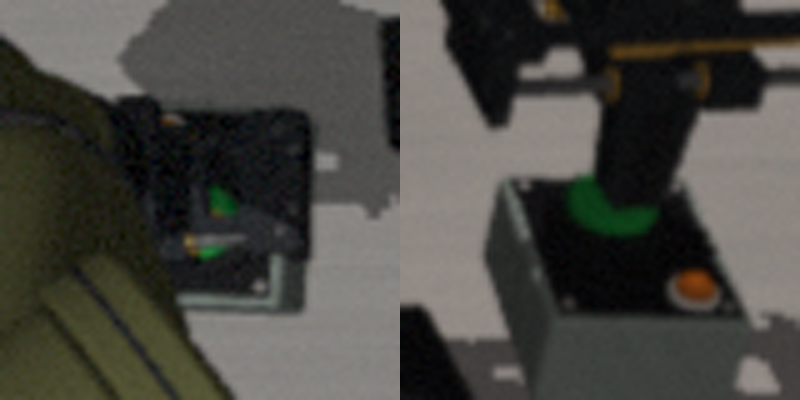

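Closed fingertips sit on the green button (scene crop (625,205)). The force stopped climbing gently and jumped at the end stop, so it went fully down. Lift clear.

```bash

python3 steer.py '[[0,0,0,-0.03,0,0,0],[0,0,0,-0.07,0,0,0],[0,0,0,-0.12,0,0,0],[0,0,0,-0.12,0,0,0],[0,0,0,-0.12,0,0,0],[0,0,0,-0.12,0,0,0]]'
python3 -c "
from h import *
I=vision.snapshot('scene').astype(int)
K=vision.snapshot('top').astype(int)
m=(I[...,1]>I[...,0]+40)&(I[...,1]>I[...,2]+30);m[:,:400]=0
m0=cv2.imread('pics/scene0.png')[:,:,::-1].astype(int);k=(m0[...,1]>m0[...,0]+40)&(m0[...,1]>m0[...,2]+30);k[:,:400]=0
for q in(m,k): print('btn',q.sum(),np.argwhere(q).mean(0))
for b in(.08,0,-.08):
  print([I[tuple((proj([(*off(JIG,x,b),.08 if x<-.036 else .067)],'scene')[0]+.5).astype(int)[::-1])].tolist() for x in(.043,.03,-.01,-.03,-.045)])
D=np.abs(I-m0).sum(2)>90
for n,p in dict(speaker=(300,268),timer=(210,180),plug=(331,184),flash=(200,280),scanner=(405,265),plugtop=(331,180)).items(): print(n,D[p[1]-12:p[1]+12,p[0]-15:p[0]+15].sum())
"
```

```text
clock: 46.65
tool_pos: [0.58, 0.3853, 0.1856]
eef_rot: [-0.03, 1.0, 0.001, -0.001]
contact_force: [0.4, -0.6, 0.1]
opening: 0.006
finger_force: 0.0
btn 175 [209.45714286 442.38857143]
btn 173 [209.47398844 442.39884393]
[[156, 112, 33], [33, 65, 113], [99, 92, 89], [38, 54, 81], [123, 13, 12]]
[[150, 109, 35], [34, 63, 109], [96, 90, 90], [41, 68, 108], [152, 17, 15]]
[[145, 104, 32], [38, 66, 108], [99, 91, 90], [45, 57, 83], [122, 11, 6]]
speaker 0
timer 0
plug 245
flash 0
scanner 114
plugtop 250
```

```bash

python3 -c "
from h import *
A=cv2.imread('pics/top0.png');K=vision.snapshot('top')[:,:,::-1]
S=cv2.imread('pics/scene0.png');J=vision.snapshot('scene')[:,:,::-1]
def match(a,b,x0,x1,y0,y1):
  t=a[y0:y1,x0:x1];w=b[y0-8:y1+8,x0-8:x1+8];q=cv2.matchTemplate(w,t,cv2.TM_CCOEFF_NORMED);_,v,_,l=cv2.minMaxLoc(q);return l[0]-8,l[1]-8,round(v,3)
print('plug',match(A,K,217,242,263,288),'scanner',match(A,K,175,200,127,190),match(S,J,384,426,232,300),'speaker',match(A,K,250,282,128,160),'timer',match(A,K,336,362,274,300),'flash',match(A,K,312,368,140,158))
"
```

```text
plug (0, 0, 0.646) scanner (0, 0, 0.957) (0, 0, 0.89) speaker (0, 0, 0.998) timer (0, 0, 0.998) flash (0, 0, 0.995)
```

Nothing has shifted; the plug's lower match score fits the arm's shadow falling across it. Hand in.

```bash
python3 -c "
from plant import r, vision, probe_bus
print(r.finish_job())"
```

```text
the job is handed in; nothing more can be done
None
```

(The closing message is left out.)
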